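Lock off the drive and key its sprocket

ROBOT

A 7-joint arm with a two-finger parallel gripper is mounted at the origin on the work surface. World frame = base frame: x ahead of the robot, y to its left, z up, the work surface at z = 0. Lengths are in m, angles in rad, forces in N, time in s.
With the tool pointing down it reaches from about 0.4 to 0.85 m from the base axis. Payload 10.4 kg.
Tool frame: the origin (TCP) lies midway between the tips of the shut fingers; the grasp point (between the pads) lies 19 mm behind it; x points along the fingers, z is the direction in which the jaws open and shut, and the axes are right-handed (so a half turn about x gives the same grasp; the last joint's range is limited). The gripper opens to 87 mm and grips with 3 to 60 N. Pads are 19 mm wide; open, the fingers measure 117 mm over their backs; the gripper's body (75 mm by 190 mm) begins 51 mm behind the grasp point.
Start: joints at [-1.25, 0.332, -0.065, 1.46, 0.022, 1.35, -0.088], TCP at [0.211, 0.588, 0.223] pointing down, gripper open.
Joint ranges: [-2.6, 2.6], [-0.5, 2.12], [-1.47, 1.34], [0.16, 2.42], [-1.27, 4.41], [0.06, 2.06], [-2.6, 2.6]. Speed limits (rad/s): [2.22, 2.22, 2.79, 2.79, 3.14, 3.14, 3.14].

INTERFACE

Orientations are given as a unit quaternion [x, y, z, w].
In Python, from bench import read_state, camera, camera_params, close_job gives the robot as it stands.
- The arm moves only by the tool arm_command, never from a script. Its argument "targets" is a list of rows, each a list of 7 numbers: the closure in counts, from 0 (fully open) to 255 (shut), then the shift along the tool's x, y, z in mm, then the turn, a rotation vector about the tool's x, y, z in rad. A call has 1 to 10 rows; each row is the pose to reach, as a shift and turn from the pose commanded when the call began, along the tool's axes at that moment; what a row does not reach only later rows make up. A row lasts 1/10 s, in which the tool goes at most 50 mm and 8.59 degrees, less where a joint would pass 70% of its speed; a pose out of reach is approached as far as the arm can. A call with a gripper value outside its range is refused whole. The fingers move at their own pace and stop on an object; "newtons" is the grip in N (left out, the last holds). Time passes only in rows, so rows that repeat a pose let the fingers close. It gives the time, the measured TCP pose, the force and the opening at its end, in the units of the state.
- read_state(): the state, without advancing time (a new reading comes with each control period).
- camera(name): name is "side" or "top" or "wrist"; returns the picture (420x560x3 uint8, red, green, blue); there is no depth.
- camera_params(name): a dict with "intrinsics" (3x3 intrinsics, pixels), "dist" ([k1, k2, p1, p2, k3] as OpenCV has them; the pictures are not rectified), "xyz" and "orientation" of the camera in the world; the wrist camera has in their place "mount" (4x4, takes a point from camera to tool coordinates, whose origin is the TCP and whose axes are the tool frame's). Camera axes: x right, y down, z forward; pixel columns grow to the right and rows downward; lengths in m; the calibration is good to about 2 mm. A picture is of the moment at which its call begins: read the wrist's pose just before it. camera_params takes no time and is no camera call.
- close_job(): hands the job in, once; it reports no verdict.
The state is a dict: "time": time; "joint_positions": joint angles; "joint_vel": joint speeds; "joint_torque": joint torques, N m; "ee_pos": TCP position; "eef_rot": TCP orientation; "ft_force": force on the tool from outside, world axes, zero at the start; "torque": the same for the moment, N m; "width": finger opening in m.
Only numpy, scipy, OpenCV 4.12 (cv2) and the standard library are available. Lean on these libraries where they do the work, as an engineer would, in place of code of your own. Each camera call takes 0.05 s, during which the arm holds its last target.

TASK

Lock the drive off before you touch its shaft: pull the isolator's bat straight out of its gate, flip it down to the lower side and let it drop back into the gate there. Then lay the short key in the shaft's keyseat and slide the sprocket along the shaft, its keyway over the key, fully home against the shoulder, and let go. Leave the other things on the bench where they are.

Things in the scene. Friction and masses are not known exactly. Their poses are not given: they have to be found in the camera images.
- desk: Grey control desk, 230 mm wide, fixed. Origin on the bench; x level, away from the operator; z up. The operating panel slopes at 35 degrees: its outward normal is (-0.574, 0, 0.819), up-slope (0.819, 0, 0.574), in this frame. At x = 48 mm stands an upright meter section, 300 mm high, with a hood jutting 40 mm towards the operator at its top, close over the isolator: do not come straight down.
- pivot (a point): Pivot of the isolator's bat, mid-width on the panel's surface, 109 mm above the bench; axes as the desk's. The steel gate round it is 30 mm long, 26 mm wide, 21 mm high. A stop button and a dial (up to 28 mm high) stand 72 mm down-slope and 72 mm to either side: leave them alone.
- knob (a point): Centre of the isolator bat's wide end, 58 mm from the pivot along the bat; z outward along the bat. Plain steel, 16 mm thick from 52 to 67 mm, 69 mm long in all; below 44 mm it thins to a stem of 12 then 8 mm.
- bat (a joint): Flip of the bat about its pivot (axis across the panel). 0: upper side, run, leaning 0.38 rad up-slope of the panel's normal. 0.76: lower side, off, 0.38 rad down-slope of it. A cross pin behind a web in the gate locks it at either side (0.07 rad of play) until it is pulled out; then it turns freely and stays where left.
- bat_pull (a joint): How far the bat is pulled outward along its own length: 0 home in the gate, stop at 0.010 m. A spring draws it home: 5 N at the start, 11 N at the stop. Held out 7.5 mm or more it passes the middle; let go on the far side it snaps home.
- rig: Drive rig, fixed. Origin on the bench under the middle of the keyseat; y along the 30 mm shaft, whose axis is 75 mm up; z up. Base plate 170 x 530 mm, blue gearmotor at the -y end. Shoulder: a 42 mm collar, face at y = -22 mm. Pillow blocks, tops 111 mm up, faces at y = -28 and +102 mm, stand either side.
- keyseat (a point): Middle of the floor of the keyseat, a slot in the top of the shaft: 12 mm wide (x), 39 mm long (y), its floor 85 mm above the bench, 4 mm deep with bevelled rims; axes as the rig's.
- key_mid (a point): Centre of the short key: plain steel, 32 mm long with round ends, 10 mm wide, 10 mm high, lying on the bench; x along its length, z up. In the keyseat its length is along the shaft, its centre 90 mm above the bench and its top 5 mm proud of the shaft. A like key 56 mm long lies near it and does not fit.
- boss (a point): Point on the axis of the dark steel sprocket, in its boss (56 mm diameter, 30 mm long, on the rig's -y side), 16 mm from the boss's end face. A disc of 18 teeth, 79 mm across, 10 mm thick, follows at the +y end. y along the shaft; z points to the keyway, 12 mm wide, roof 22 mm from the axis, running right through.
- sprocket (a joint): Slide of the sprocket along the shaft: 0 fully home against the shoulder, growing towards the rig's +y. It starts past the keyseat, 0.052 to 0.064 m out; 1 N of friction.
- sprocket_turn (a joint): Turn of the loose sprocket on the shaft: 0 with its keyway straight up, over the keyseat; positive turns the keyway from up towards the rig's +x. Starts within 0.4 rad of 0 and stays where left (0.03 N m of friction).

How it is judged:
By the outcome, as a careful person would: the job done as asked, in the order asked, and still so for the second after the job is handed in, with the robot touching nothing.
It also fails if it takes over 64 s, if anything falls off the work surface, if the arm or the gripper's body presses on something with over 40 N, if the wrist force passes 120 N, or if a joint passes its speed limit or range.

## Working session

There is one attempt and no reset: what is moved stays moved. The work goes in short steps, Python scripts to look and compute and a tool call to move; the robot and the scene stay as the last step left them, time stands still between calls to the robot, and variables do not carry over. Pictures are saved under pics/ and viewed, and the job is handed in when it is done.

Besides the shell and the picture viewer there is one more tool, called in YAML: its name, and indented under it one key for each argument. arm_command: Moves the arm, as the interface text tells. Its arguments: {"type":"object","properties":{"targets":{"type":"array"},"newtons":{"type":"number"}},"required":["targets"]}

```bash
mkdir -p pics; ls
python3 - <<'E'
from bench import *
import cv2,json
s=read_state();print(s)
for n in ["side","top","wrist"]:
    p=camera_params(n);print(n,p)
    cv2.imwrite(f"pics/{n}0.png",camera(n)[:,:,::-1])
E
```

```text
pics
{'time': 0.0, 'joint_positions': array([-1.2496063 ,  0.33284981, -0.06468451,  1.46095432,  0.02163122,
        1.3499076 , -0.08852554]), 'joint_vel': array([-2.53104253e-03, -2.01685891e-03, -3.37097368e-04,  3.31304579e-05,
        4.79495575e-04, -4.50871285e-04, -1.69522410e-03]), 'joint_torque': array([ 4.61619402e-05, -6.23254037e+01,  2.49362929e-02, -3.89912724e+01,
       -6.11480442e-02,  3.96235823e-02,  1.60998993e-04]), 'ee_pos': array([0.21055305, 0.58804659, 0.22176149]), 'eef_rot': array([-0.40742137,  0.57854766,  0.4067841 ,  0.57776909]), 'ft_force': array([-0.31540492, -0.3202824 ,  0.70342433]), 'torque': array([-0.01410927,  0.00117235, -0.00015064]), 'width': 0.08683517745501695}
side {'intrinsics': array([[382.50988495,   0.        , 274.51254113],
       [  0.        , 382.50988495, 206.58580481],
       [  0.        ,   0.        ,   1.        ]]), 'dist': array([0.02500178, 0.        , 0.        , 0.        , 0.        ]), 'xyz': array([0.28587192, 0.11740587, 0.83589683]), 'orientation': array([-0.56076063,  0.80956195, -0.14217091,  0.09972155])}
t
[... 291 characters left out ...]
, 1.16105528]), 'orientation': array([-0.70204405,  0.70561176, -0.06432566,  0.07147314])}
wrist {'intrinsics': array([[330.93313139,   0.        , 275.10786603],
       [  0.        , 330.93313139, 209.41072104],
       [  0.        ,   0.        ,   1.        ]]), 'dist': array([-0.06140249,  0.        ,  0.        ,  0.        ,  0.        ]), 'mount': array([[ 4.47265481e-04, -3.00018785e-01,  9.53933189e-01,
        -1.62712978e-01],
       [ 1.32637513e-04, -9.53933258e-01, -3.00018869e-01,
         8.28394346e-02],
       [ 9.99999891e-01,  2.60715409e-04, -3.86867672e-04,
        -1.61739195e-04],
       [ 0.00000000e+00,  0.00000000e+00,  0.00000000e+00,
         1.00000000e+00]])}
```

View pics/side0.png

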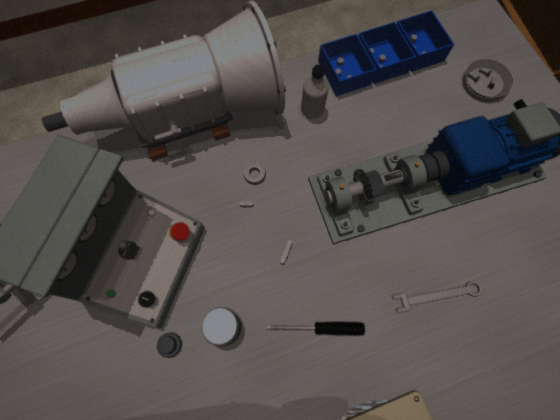

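View pics/top0.png

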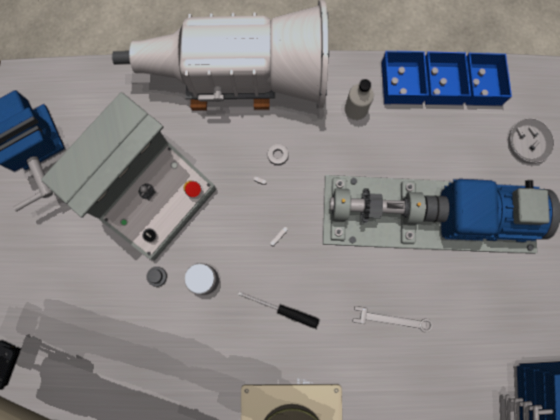

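View pics/wrist0.png

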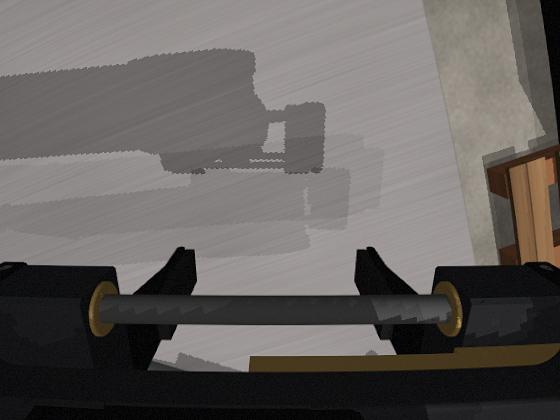

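```bash
cat > h.py <<'E'
import numpy as np,cv2
from scipy.spatial.transform import Rotation as R
from bench import *
def cam(n,st=None):
    p=camera_params(n);K=p["intrinsics"];d=p["dist"]
    if "mount" in p:
        s=st or read_state();T=np.eye(4);T[:3,:3]=R.from_quat(s["eef_rot"]).as_matrix();T[:3,3]=s["ee_pos"]
        T=T@p["mount"];return K,d,T[:3,:3],T[:3,3]
    return K,d,R.from_quat(p["orientation"]).as_matrix(),np.array(p["xyz"])
def proj(c,P):
    K,d,Rm,t=c;P=np.atleast_2d(P);q=(P-t)@Rm
    return cv2.projectPoints(q.reshape(-1,1,3),np.zeros(3),np.zeros(3),K,d)[0].reshape(-1,2)
def ray(c,uv):
    K,d,Rm,t=c;u=cv2.undistortPoints(np.array(uv,float).reshape(-1,1,2),K,d).reshape(-1,2)
    r=np.c_[u,np.ones(len(u))]@Rm.T;return t,r/np.linalg.norm(r,axis=1)[:,None]
def onz(c,uv,z):
    t,r=ray(c,uv);return t+r*((z-t[2])/r[:,2])[:,None]
def tri(cs,uvs):
    A=np.zeros((3,3));b=np.zeros(3)
    for c,uv in zip(cs,uvs):
        t,r=ray(c,[uv]);M=np.eye(3)-np.outer(r[0],r[0]);A+=M;b+=M@t
    return np.linalg.solve(A,b)
def crop(src,x0,y0,x1,y1,f,out):
    im=cv2.imread(src)[y0:y1,x0:x1];im=cv2.convertScaleAbs(im,alpha=1.6)
    cv2.imwrite(out,cv2.resize(im,None,fx=f,fy=f,interpolation=cv2.INTER_CUBIC))
E
python3 - <<'E'
from h import *
crop("pics/top0.png",320,165,480,255,5,"pics/t_rig.png")
crop("pics/top0.png",230,165,310,255,6,"pics/t_key.png")
crop("pics/top0.png",40,90,220,260,4,"pics/t_desk.png")
crop("pics/side0.png",0,130,210,330,3,"pics/s_desk.png")
crop("pics/side0.png",305,120,465,240,5,"pics/s_rig.png")
crop("pics/side0.png",225,180,305,270,6,"pics/s_key.png")
E
```

```text
(no output)
```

View pics/t_rig.png

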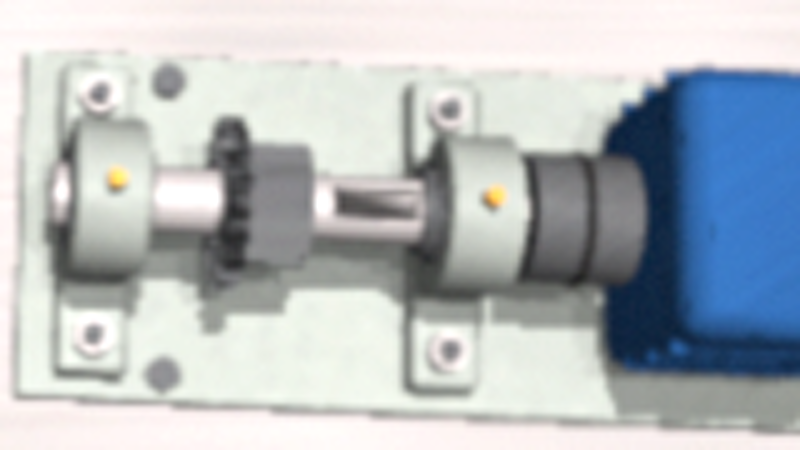

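View pics/t_key.png

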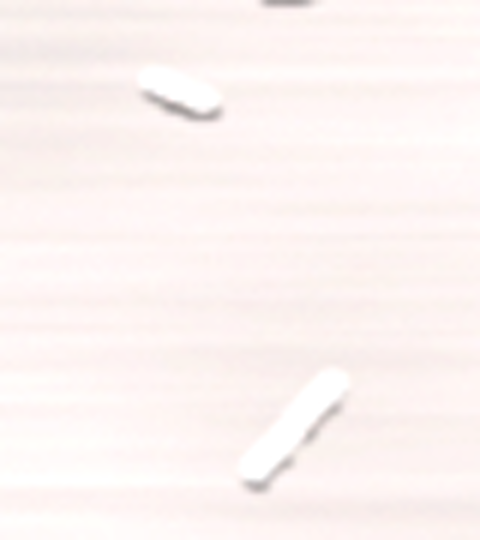

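View pics/t_desk.png

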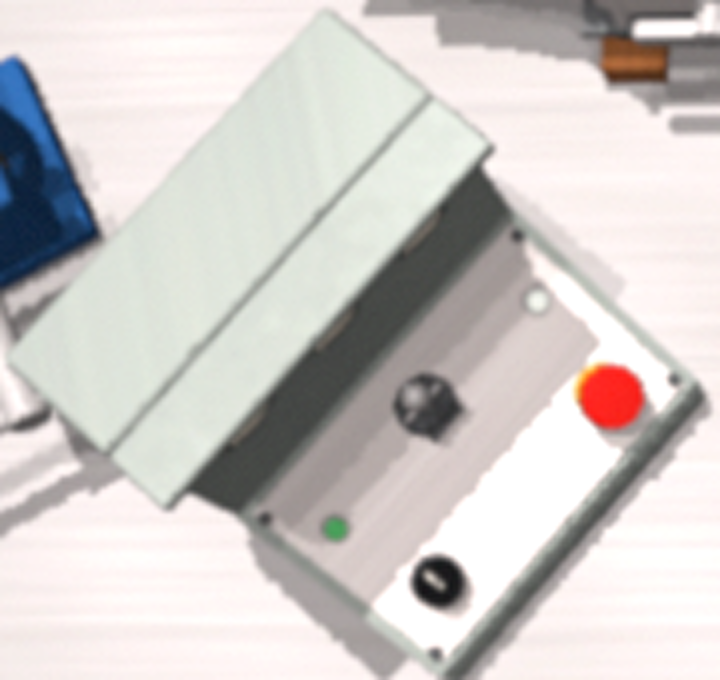

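View pics/s_desk.png

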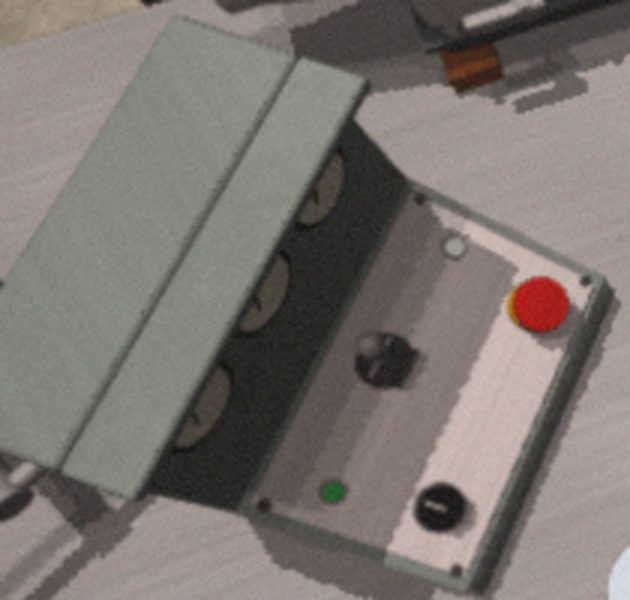

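View pics/s_rig.png

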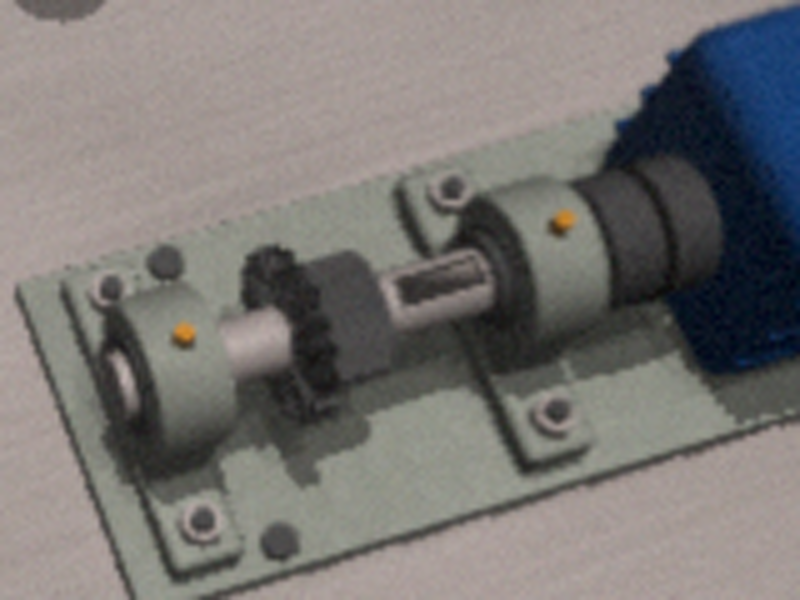

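View pics/s_key.png

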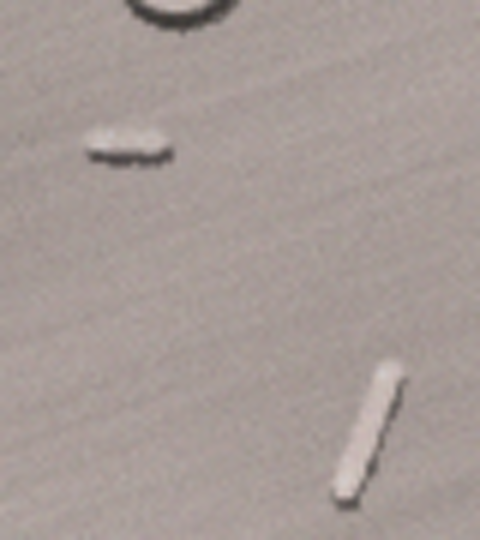

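```bash
cat > m1.py <<'E'
from h import *
ct,cs=cam("top"),cam("side")
L=lambda p,f,o:(p[0]/f+o[0],p[1]/f+o[1])
def go(name,t,ft,ot,s,fs,os):
    a=L(t,ft,ot);b=L(s,fs,os);P=tri([ct,cs],[a,b])
    print(name,P.round(4),"res",(proj(ct,P)[0]-a).round(1),(proj(cs,P)[0]-b).round(1));return P
D=lambda n,t,s:go(n,t,4,(40,90),s,3,(0,130))
G=lambda n,t,s:go(n,t,5,(320,165),s,5,(305,120))
Kk=lambda n,t,s:go(n,t,6,(230,165),s,6,(225,180))
if __name__=="__main__":
    D("button",(612,397),(540,304));D("dial",(438,581),(440,507))
    D("hoodA",(491,149),(368,85));D("hoodB",(168,507),(138,498))
    D("s1",(518,236),(420,198));D("s2",(675,379),(586,281));D("s3",(435,653),(457,571));D("s4",(265,519),(263,505))
    D("green",(336,528),(333,491));D("white",(538,302),(455,247))
    D("knobtop",(412,390),(372,345))
    G("nip1",(118,177),(185,334));G("nip2",(494,196),(564,222))
    G("b1",(98,93),(109,288));G("b2",(449,109),(452,188));G("b3",(93,334),(202,522));G("b4",(449,350),(556,411))
    G("slotL",(336,204),(395,297));G("slotR",(420,206),(487,265))
    Kk("k1",(155,75),(95,138));Kk("k2",(208,100),(163,140))
    for c,p in((ct,[L((150,78),6,(230,165)),L((209,102),6,(230,165))]),(cs,[L((95,139),6,(225,180)),L((163,142),6,(225,180))])):
        print(onz(c,p,.01).round(4))
E
python3 m1.py
```

```text
button [0.5539 0.2197 0.1013] res [-0. -0.] [0. 0.]
dial [0.4512 0.3172 0.09  ] res [0.2 0. ] [-0.3  0. ]
hoodA [0.6283 0.2441 0.2981] res [0.3 0. ] [-0.4  0. ]
hoodB [0.4569 0.3881 0.2994] res [ 0.4 -0.2] [-0.6  0.4]
s1 [0.6372 0.2682 0.1387] res [0.1 0. ] [-0.1  0. ]
s2 [0.5746 0.1908 0.0582] res [0. 0.] [-0. -0.]
s3 [0.412 0.321 0.075] res [0.4 0.1] [-0.5  0.1]
s4 [0.4794 0.4028 0.1348] res [ 0.3 -0.1] [-0.3  0.2]
green [0.4764 0.3671 0.1215] res [ 0.2 -0. ] [-0.3  0.1]
white [0.6037 0.2589 0.1221] res [0.2 0.1] [-0.2  0. ]
knobtop [0.546  0.317  0.1537] res [1.  0.1] [-1.2  0.2]
nip1 [ 0.5217 -0.1153  0.1215] res [0. 0.] [-0. -0.]
nip2 [ 0.5123 -0.2813  0.1219] res [-0. -0.] [0. 0.]
b1 [ 0.5779 -0.1164  0.049 ] res [-0.1 -0.1] [0.1 0.1]
b2 [ 0.5701 -0.2843  0.0455] res [-0. -0.] [0. 0.]
b3 [ 0.4638 -0.1114  0.0443] res [-0. -0.] [0. 0.]
b4 [ 0.4553 -0.2778  0.0451] res [-0.1 -0.2] [0.2 0.2]
slotL [ 0.5174 -0.2189  0.084 ] res [-0.2 -0.3] [0.3 0.3]
slotR [ 0.5121 -0.2531  0.1018] res [-0.  -0.1] [0.1 0.1]
k1 [0.6042 0.083  0.0085] res [0.1 0. ] [-0.1 -0. ]
k2 [0.5893 0.0603 0.023 ] res [0.3 0.2] [-0.4 -0.2]
[[0.6026 0.0851 0.01  ]
 [0.5924 0.0611 0.01  ]]
[[0.6031 0.0831 0.01  ]
 [0.5927 0.0591 0.01  ]]
```

```bash
cat > fit.py <<'E'
from m1 import *
from scipy.optimize import least_squares
import io,contextlib
def pix(t,s): return L(t,4,(40,90)),L(s,3,(0,130))
obs={"hA":pix((491,149),(368,85)),"hB":pix((168,507),(138,498)),
"g":pix((336,528),(333,491)),"w":pix((538,302),(455,247)),
"bu":pix((612,397),(540,304)),"di":pix((438,581),(440,507)),
"s1":pix((518,236),(420,198)),"s2":pix((675,379),(586,281)),"s3":pix((435,653),(457,571)),"s4":pix((265,519),(263,505))}
up=np.array([.819,0,.574]);n=np.array([-.574,0,.819]);yy=np.array([0,1,0])
def pts(p):
    x,y,yaw,px,gs,gy,hb,hd,su,sd,sy=p
    P=np.array([px,0,.109])
    d={"hA":np.array([.008,-.115,.3]),"hB":np.array([.008,.115,.3]),
    "g":P+up*gs+yy*gy,"w":P+up*gs-yy*gy,"bu":P-up*.072-yy*.072+n*hb,"di":P-up*.072+yy*.072+n*hd,
    "s1":P+up*su-yy*sy,"s2":P-up*sd-yy*sy,"s3":P-up*sd+yy*sy,"s4":P+up*su+yy*sy}
    Rz=R.from_euler("z",yaw).as_matrix();return {k:Rz@v+[x,y,0] for k,v in d.items()}
def f(p):
    w=pts(p);r=[]
    for k,(a,b) in obs.items(): r+=list(proj(ct,w[k])[0]-a)+list(proj(cs,w[k])[0]-b)
    return r
s=least_squares(f,[.54,.31,.87,-.011,.02,.08,.028,.028,.04,.1,.1],loss="soft_l1")
if __name__=="__main__":
    print(s.x.round(4));print(np.array(f(s.x)).reshape(-1,4).round(1))
    x,y,yaw,px=s.x[:4];Rz=R.from_euler("z",yaw).as_matrix()
    print("pivot",Rz@[px,0,.109]+[x,y,0])
    st=read_state();print(R.from_quat(st["eef_rot"]).as_matrix().round(3))
E
python3 fit.py
```

```text
[ 0.5377  0.3091  0.8731  0.0186 -0.0085  0.0853  0.0224  0.0062  0.0254
  0.1016  0.1055]
[[ 1.6 -1.7  0.6 -2.5]
 [-0.3  0.9 -1.3  2.2]
 [ 0.3 -0.2  0.1  0.7]
 [ 0.2 -0.6 -0.4  0.6]
 [ 0.3 -0.5  0.1  0.4]
 [ 0.4 -0.3 -0.1  0.3]
 [ 0.3 -0.7 -0.   0.4]
 [ 0.1 -0.2 -0.1  0.2]
 [ 0.6 -0.3 -0.3  0.4]
 [ 0.3 -0.5 -0.1  0.3]]
pivot [0.5496619  0.32329707 0.109     ]
[[-0.    -0.941  0.337]
 [-0.001  0.337  0.941]
 [-1.    -0.    -0.001]]
```

```bash
cat >> h.py <<'E'
def ori(yaw_x,theta,camdown=True):
    "approach heading yaw_x, tilt theta from straight down towards heading"
    h=np.array([np.cos(yaw_x),np.sin(yaw_x),0]);x=np.sin(theta)*h-np.array([0,0,np.cos(theta)])
    z=np.array([-h[1],h[0],0])*(1 if camdown else -1);return np.c_[x,np.cross(z,x),z]
def rel(st,p,Rm,frm=None):
    R0=R.from_quat(st["eef_rot"]).as_matrix() if frm is None else frm[1];p0=st["ee_pos"] if frm is None else frm[0]
    return ((np.array(p)-p0)@R0*1000).round(1),R.from_matrix(R0.T@Rm).as_rotvec().round(3)
E
python3 - <<'E'
from h import *
s=read_state();print(rel(s,[.30,.34,.42],ori(.87,0)))
print(rel(s,[.30,.34,.42],ori(.87,0.3)))
E
```

```text
(array([-197.8, -167.8, -203.7]), array([-1.214e+00, -1.000e-03, -1.000e-03]))
(array([-197.8, -167.8, -203.7]), array([-1.204, -0.183, -0.263]))
```

arm_command:
  targets:
    - [0,-198,-168,-204,-1.214,0,0]
    - [0,-198,-168,-204,-1.214,0,0]
    - [0,-198,-168,-204,-1.214,0,0]
    - [0,-198,-168,-204,-1.214,0,0]
    - [0,-198,-168,-204,-1.214,0,0]
    - [0,-198,-168,-204,-1.214,0,0]
    - [0,-198,-168,-204,-1.214,0,0]
    - [0,-198,-168,-204,-1.214,0,0]
    - [0,-198,-168,-204,-1.214,0,0]
    - [0,-198,-168,-204,-1.214,0,0]

```text
time: 1.15
ee_pos: [0.2996, 0.34, 0.42]
eef_rot: [-0.664, 0.244, 0.664, 0.243]
ft_force: [-0.6, -0.7, 0.3]
width: 0.087
```

Run:
```python
from h import *
s=read_state();print(s["time"],s["joint_positions"].round(2),s["ee_pos"],R.from_quat(s["eef_rot"]).as_matrix().round(2))
dx=np.array([np.cos(.87),np.sin(.87),0]);Rm=ori(.87,.6)
print(rel(s,[.44,.20,.34],Rm))
cv2.imwrite("pics/w1.png",camera("wrist")[:,:,::-1])
```

```text
1.15 [-0.99 -0.08  0.03  1.51  0.    1.71  1.49] [0.29963727 0.34001459 0.41995408] [[-0.   -0.65 -0.76]
 [-0.   -0.76  0.65]
 [-1.    0.    0.  ]]
(array([  80. ,   15.9, -197.6]), array([-0.003, -0.001, -0.601]))
```

View pics/w1.png

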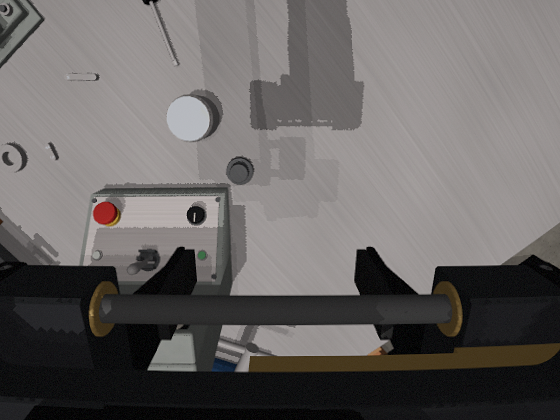

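arm_command:
  targets:
    - [0,80,16,-198,0,0,-0.6]
    - [0,80,16,-198,0,0,-0.6]
    - [0,80,16,-198,0,0,-0.6]
    - [0,80,16,-198,0,0,-0.6]
    - [0,80,16,-198,0,0,-0.6]
    - [0,80,16,-198,0,0,-0.6]
    - [0,80,16,-198,0,0,-0.6]

```text
time: 1.9
ee_pos: [0.4408, 0.2009, 0.341]
eef_rot: [0.706, -0.036, -0.563, -0.428]
ft_force: [0.2, 0.4, -0.4]
width: 0.087
```

Run:
```python
from h import *
import pickle
s=read_state();print(s["time"],s["joint_positions"].round(2),s["ee_pos"],R.from_quat(s["eef_rot"]).as_matrix().round(2))
im=camera("wrist")[:,:,::-1]
cv2.imwrite("pics/w2.png",im);pickle.dump(s,open("pics/w2.pkl","wb"))
crop("pics/w2.png",0,0,560,420,1.4,"pics/w2b.png")
```

```text
1.9 [-0.83 -0.49  0.37  2.07 -0.07  0.98  2.01] [0.44075923 0.20086755 0.34100226] [[ 0.36 -0.53 -0.76]
 [ 0.43 -0.63  0.65]
 [-0.83 -0.56  0.  ]]
```

View pics/w2b.png

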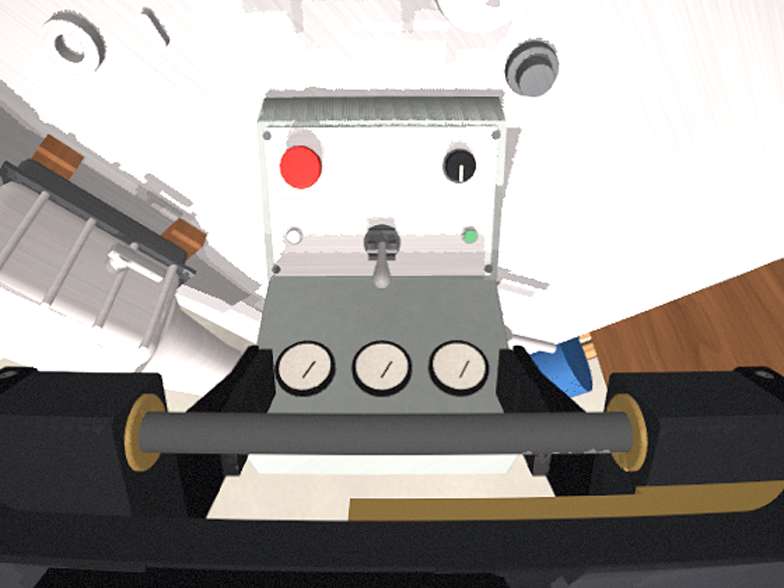

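Run:
```python
from h import *
im=cv2.imread("pics/w2.png")[60:230,170:370]
cv2.imwrite("pics/w2c.png",cv2.resize(im,None,fx=3.5,fy=3.5,interpolation=cv2.INTER_CUBIC))
```

```text
(no output)
```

View pics/w2c.png

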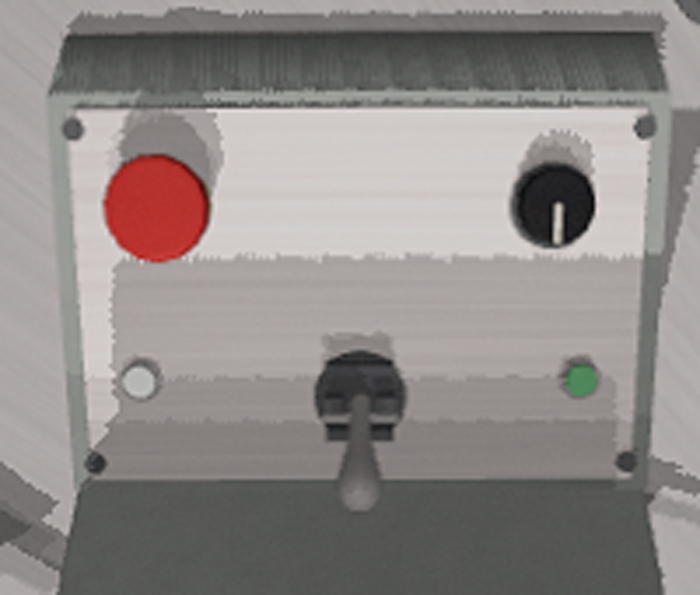

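```bash
cat > fit2.py <<'E'
from fit import *
import pickle
cw=cam("wrist",pickle.load(open("pics/w2.pkl","rb")))
W=lambda p:(p[0]/3.5+170,p[1]/3.5+60)
w={"g":W((580,380)),"w":W((140,381)),"bu":W((157,208)),"di":W((554,204)),"s1":W((95,462)),"s2":W((72,128)),"s3":W((645,127)),"s4":W((626,461)),"tip":W((359,494)),
 }
o2={k:[(ct,a),(cs,b)] for k,(a,b) in obs.items() if k[0]!='h'}
for k,v in w.items(): o2.setdefault(k,[]).append((cw,v))
def pts2(p):
    x,y,yaw,px,gs,gy,hb,hd,su,sd,sy,hl=p
    P=np.array([px,0,.109]);a=.38
    d={"g":P+up*gs+yy*gy+n*hl,"w":P+up*gs-yy*gy+n*hl,"bu":P-up*.072-yy*.072+n*hb,"di":P-up*.072+yy*.072+n*hd,
    "s1":P+up*su-yy*sy,"s2":P-up*sd-yy*sy,"s3":P-up*sd+yy*sy,"s4":P+up*su+yy*sy,
    "tip":P+.067*(np.cos(a)*n+np.sin(a)*up)}
    Rz=R.from_euler("z",yaw).as_matrix();return {k:Rz@v+[x,y,0] for k,v in d.items()}
def f2(p):
    # p[0],p[1] are pivot
    p=np.insert(p,3,0);q=pts2(p);r=[]
    for k,l in o2.items():
        for c,uv in l: r+=list(proj(c,q[k])[0]-uv)
    return r
s2=least_squares(f2,[.54,.31,.87,.0,.08,.028,.02,.03,.1,.1,.003],loss="soft_l1")
if __name__=="__main__":
    print(s2.x.round(4),s2.cost);i=0;r=np.array(f2(s2.x)).reshape(-1,2).round(1)
    for k,l in o2.items(): print(k,r[i:i+len(l)].tolist());i+=len(l)
    for k in o2:
        if len(o2[k])>2: print(k,tri([c for c,_ in o2[k]],[u for _,u in o2[k]]).round(4),pts2(np.insert(s2.x,3,0))[k].round(4))
E
python3 fit2.py
```

```text
[ 0.549   0.3237  0.8728 -0.0064  0.0842  0.0221  0.007   0.0264  0.1002
  0.1056  0.0093] 5.527327233870001
g [[0.3, 0.1], [-0.0, 0.6], [-0.3, 0.1]]
w [[-0.0, -0.1], [-0.5, 0.6], [-0.5, 0.1]]
bu [[0.0, -0.2], [-0.1, 0.8], [-0.4, -0.8]]
di [[0.2, 0.1], [-0.2, 0.8], [-0.3, -0.3]]
s1 [[-0.2, -0.8], [-0.6, 0.5], [-0.2, -0.8]]
s2 [[-0.4, -0.3], [-0.7, 0.2], [-0.0, -0.5]]
s3 [[-0.1, -0.3], [-1.1, 0.6], [-0.4, -0.7]]
s4 [[-0.3, -0.4], [-0.9, 0.6], [-0.5, -0.8]]
tip [[-0.4, 0.7]]
g [0.478  0.3702 0.1127] [0.4777 0.3698 0.113 ]
w [0.6065 0.261  0.1135] [0.6067 0.2615 0.113 ]
bu [0.5571 0.2219 0.0893] [0.5581 0.2226 0.0857]
di [0.4535 0.3213 0.075 ] [0.4533 0.3217 0.0734]
s1 [0.641  0.2706 0.1287] [0.6438 0.2725 0.1242]
s2 [0.5749 0.1913 0.0565] [0.5771 0.193  0.0515]
s3 [0.4141 0.3254 0.0585] [0.4153 0.3287 0.0515]
s4 [0.4806 0.4052 0.1287] [0.482  0.4082 0.1242]
```

```bash
cat >> h.py <<'E'
PIV=np.array([.549,.3237,.109]);DY=.8728
dxh=np.array([np.cos(DY),np.sin(DY),0]);EZ=np.array([0,0,1.])
def batdir(q): 
    a=np.radians(35)-.38+q; return -np.sin(a)*dxh+np.cos(a)*EZ
def knob(q,pull=0): return PIV+(.058+pull)*batdir(q)
def tcp_for(G,Rm): return G+.019*Rm[:,0]
E
python3 - <<'E'
from h import *
s=read_state();Rm=ori(DY,.66);G=knob(0);print(G)
print(rel(s,tcp_for(G,Rm)-.06*Rm[:,0],Rm),tcp_for(G,Rm)-.06*Rm[:,0])
E
```

```text
[0.54047059 0.31353225 0.16546119]
(array([189.2, -21.8,  -4.1]), array([-0.001, -0.001, -0.059])) [0.52431493 0.29427339 0.19785087]
```

arm_command:
  targets:
    - [0,50,-22,-4,0,0,-0.06]
    - [0,95,-22,-4,0,0,-0.06]
    - [0,140,-22,-4,0,0,-0.06]
    - [0,175,-22,-4,0,0,-0.06]
    - [0,189,-22,-4,0,0,-0.06]
    - [0,189,-22,-4,0,0,-0.06]

```text
time: 2.55
ee_pos: [0.5234, 0.2953, 0.1955]
eef_rot: [0.707, -0.014, -0.551, -0.443]
ft_force: [-0.7, -0.0, 0.3]
width: 0.0872
```

Run:
```python
from h import *
import pickle
s=read_state();print(s["time"],s["joint_positions"].round(2),s["ee_pos"])
im=camera("wrist")[:,:,::-1].copy()
cv2.imwrite("pics/w3r.png",im);pickle.dump(s,open("pics/w3.pkl","wb"))
c=cam("wrist",s)
for P in (PIV,knob(0),PIV+.069*batdir(0)):
    u=proj(c,P)[0];print(u);
im=cv2.resize(im,None,fx=1.4,fy=1.4)
for P in (PIV,knob(0),PIV+.069*batdir(0)): cv2.circle(im,tuple((proj(c,P)[0]*1.4).astype(int)),3,(0,255,0),1)
cv2.imwrite("pics/w3.png",cv2.convertScaleAbs(im,alpha=1.5))
```

```text
2.55 [-1.06 -0.12  0.6   2.15 -0.4   0.51  2.29] [0.52339112 0.29531981 0.19553966]
[273.29316385 185.27893781]
[272.91422377 239.2887524 ]
[272.8258244  252.02344389]
```

View pics/w3.png

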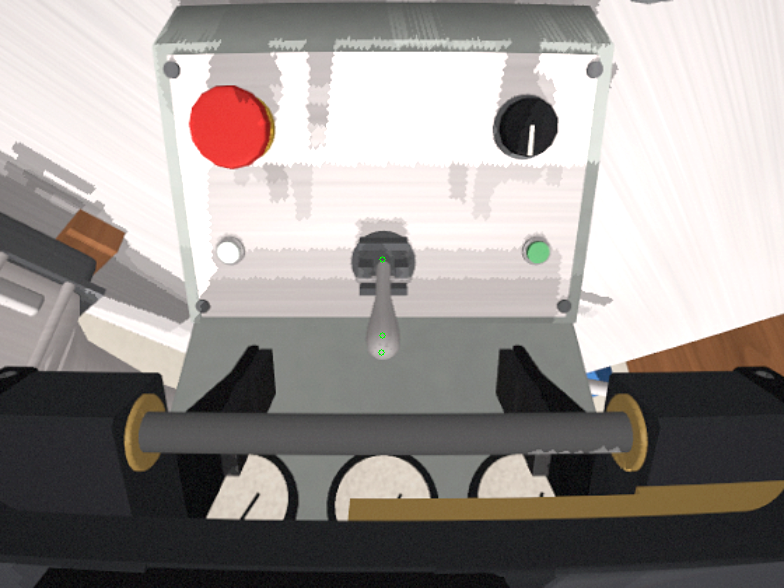

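Run:
```python
from h import *
s=read_state();Rm=ori(DY,.66);G=knob(0)
print(rel(s,tcp_for(G,Rm),Rm))
```

```text
(array([59.3, -0.6, -0.6]), array([-0.   ,  0.   , -0.001]))
```

arm_command:
  targets:
    - [0,25,-0.5,-0.5,0,0,0]
    - [0,50,-0.5,-0.5,0,0,0]
    - [0,59,-0.5,-0.5,0,0,0]
    - [100,59,-0.5,-0.5,0,0,0]
    - [255,59,-0.5,-0.5,0,0,0]
    - [255,59,-0.5,-0.5,0,0,0]
    - [255,59,-0.5,-0.5,0,0,0]
    - [255,59,-0.5,-0.5,0,0,0]
  newtons: 40

```text
time: 3.4
ee_pos: [0.5487, 0.3204, 0.1515]
eef_rot: [0.707, -0.014, -0.549, -0.445]
ft_force: [0.4, -0.4, -0.6]
width: 0.0551
```

Run:
```python
from h import *
s=read_state();Rm=R.from_quat(s["eef_rot"]).as_matrix();print(s["time"],s["joint_positions"].round(2),s["ee_pos"],s["ft_force"],s["width"])
print("G err",(s["ee_pos"]-.019*Rm[:,0]-knob(0)))
# path: pull along bat, then arc with partial tool rotation; expressed in current tool axes
def row(q,pull,rot):
    R2=R.from_rotvec(-rot*np.array([-dxh[1],dxh[0],0])).as_matrix()@Rm  # sign check below
    d=knob(q,pull)-knob(0)
    p=s["ee_pos"]-.019*Rm[:,0]+d+.019*R2[:,0]
    return rel(s,p,R2)
for a in [(0,.009,0),(.1,.009,0),(.25,.0095,.05),(.38,.0095,.1),(.5,.0095,.15),(.65,.0095,.2),(.78,.0095,.25)]: print(a,row(*a))
```

```text
3.4 [-1.11  0.06  0.67  2.13 -0.71  0.45  2.56] [0.54874816 0.32039404 0.15147292] [ 0.38945112 -0.35980001 -0.55360835] 0.05512627760595877
G err [ 0.00075798 -0.00206022  0.00100684]
(0, 0.009, 0) (array([-8.2, -3.8, -0. ]), array([0., 0., 0.]))
(0.1, 0.009, 0) (array([-10.7,   2.5,  -0. ]), array([0., 0., 0.]))
(0.25, 0.0095, 0.05) (array([-13.7,  11.1,  -0. ]), array([ 0.  , -0.  , -0.05]))
(0.38, 0.0095, 0.1) (array([-14.8,  18.9,  -0.1]), array([ 0. , -0. , -0.1]))
(0.5, 0.0095, 0.15) (array([-14.8,  26.1,  -0.1]), array([ 0.  , -0.  , -0.15]))
(0.65, 0.0095, 0.2) (array([-13.5,  35.1,  -0.1]), array([ 0. , -0. , -0.2]))
(0.78, 0.0095, 0.25) (array([-11.3,  42.6,  -0.1]), array([ 0.   , -0.001, -0.25 ]))
```

arm_command:
  targets:
    - [255,0,0,0,0,0,0]
    - [255,0,0,0,0,0,0]
    - [255,0,0,0,0,0,0]
    - [255,0,0,0,0,0,0]
    - [255,0,0,0,0,0,0]
    - [255,0,0,0,0,0,0]
    - [255,0,0,0,0,0,0]

```text
time: 4.1
ee_pos: [0.5477, 0.3215, 0.1507]
eef_rot: [0.707, -0.014, -0.551, -0.444]
ft_force: [-5.2, 2.2, 3.7]
width: 0.0142
```

Run:
```python
from h import *
s=read_state();Rm=R.from_quat(s["eef_rot"]).as_matrix();print(s["time"],s["joint_positions"].round(3),s["ee_pos"],s["ft_force"],s["torque"],s["width"])
```

```text
4.1 [-1.109  0.056  0.665  2.13  -0.714  0.446  2.558] [0.54770966 0.32152075 0.15069912] [-5.24758927  2.22382298  3.6566063 ] [0.22622356 1.13051763 0.69791249] 0.01424388922872846
```

arm_command:
  targets:
    - [255,-2,-1,0,0,0,0]
    - [255,-4,-2,0,0,0,0]
    - [255,-6,-3,0,0,0,0]
    - [255,-8.2,-3.8,0,0,0,0]
    - [255,-9,-4,0,0,0,0]
    - [255,-9,-4,0,0,0,0]

```text
time: 4.7
ee_pos: [0.5453, 0.3187, 0.1585]
eef_rot: [0.707, -0.015, -0.551, -0.444]
ft_force: [-0.7, 5.9, -9.8]
width: 0.0141
```

Run:
```python
from h import *
s=read_state();Rm=R.from_quat(s["eef_rot"]).as_matrix();print(s["time"],s["joint_positions"].round(3),s["ee_pos"],s["ft_force"],s["torque"],s["width"])
print("f along bat",s["ft_force"]@batdir(0), (s["ee_pos"]-.019*Rm[:,0]-PIV)@batdir(0),(s["ee_pos"]-[.54770966,.32152075,.15069912])@batdir(0))
```

```text
4.7 [-1.116  0.032  0.669  2.128 -0.653  0.458  2.503] [0.54533045 0.31868895 0.15854292] [-0.68011437  5.86399433 -9.82388062] [-0.51461246  1.47850679  0.54325231] 0.014061531711715114
f along bat -10.491218266401889 0.06694972661637422 0.00848200742359322
```

Run:
```python
from h import *
s=read_state();Rm=R.from_quat(s["eef_rot"]).as_matrix()
def row(q,pull,rot):
    R2=R.from_rotvec(-rot*np.array([-dxh[1],dxh[0],0])).as_matrix()@Rm
    p=s["ee_pos"]-.019*Rm[:,0]+knob(q,pull)-knob(0,.0085)+.019*R2[:,0]
    return rel(s,p,R2)
for q in np.linspace(.08,.8,10): print(round(q,2),row(q,.0091,q*.3))
```

```text
0.08 (array([-2.6,  4.3, -0. ]), array([-0.   , -0.   , -0.024]))
0.16 (array([-4.2,  8.9, -0. ]), array([-0.   , -0.   , -0.048]))
0.24 (array([-5.4, 13.7, -0. ]), array([-0.   , -0.   , -0.072]))
0.32 (array([-6.3, 18.6, -0. ]), array([-0.   , -0.   , -0.096]))
0.4 (array([-6.7, 23.5, -0. ]), array([-0.  , -0.  , -0.12]))
0.48 (array([-6.6, 28.4, -0. ]), array([-0.   , -0.   , -0.144]))
0.56 (array([-6.2, 33.3, -0. ]), array([-0.   , -0.   , -0.168]))
0.64 (array([-5.4, 38.1, -0.1]), array([-0.   , -0.   , -0.192]))
0.72 (array([-4.1, 42.9, -0.1]), array([-0.   , -0.   , -0.216]))
0.8 (array([-2.4, 47.5, -0.1]), array([-0.  , -0.  , -0.24]))
```

arm_command:
  targets:
    - [255,-2.6,4.3,0,0,0,-0.024]
    - [255,-4.2,8.9,0,0,0,-0.048]
    - [255,-5.4,13.7,0,0,0,-0.072]
    - [255,-6.3,18.6,0,0,0,-0.096]
    - [255,-6.7,23.5,0,0,0,-0.12]

```text
time: 5.2
ee_pos: [0.5331, 0.3033, 0.1556]
eef_rot: [0.709, 0.025, -0.524, -0.472]
ft_force: [-0.3, 10.4, -4.1]
width: 0.0146
```

Run:
```python
from h import *
s=read_state();Rm=R.from_quat(s["eef_rot"]).as_matrix();print(s["time"],s["joint_positions"].round(3),s["ee_pos"],s["ft_force"],s["torque"],s["width"])
G=s["ee_pos"]-.019*Rm[:,0]-PIV
print(np.linalg.norm(G),np.arctan2(-G@dxh,G[2])-np.radians(35)+.38)
```

```text
5.2 [-1.675 -0.173  1.233  2.265 -0.614  0.286  2.595] [0.53305907 0.30331825 0.15563837] [-0.3095265  10.4338694  -4.10912463] [0.63443648 1.09158703 1.17739147] 0.014620393049443648
0.07185308342984362 0.3439333105426361
```

Run:
```python
from h import *
s=read_state();Rm=R.from_quat(s["eef_rot"]).as_matrix()
def row(q,pull,rot):
    R2=R.from_rotvec(-rot*np.array([-dxh[1],dxh[0],0])).as_matrix()@Rm
    p=s["ee_pos"]-.019*Rm[:,0]+knob(q,pull)-knob(.37,.0095)+.019*R2[:,0]
    return rel(s,p,R2)
for q,r in zip(np.linspace(.37,.82,10),-np.linspace(.02,.15,10)): print(round(q,2),row(q,.0095,r))
print(np.arccos(-Rm[2,0]))
```

```text
0.37 (array([-0. ,  0.4,  0. ]), array([-0.  , -0.  ,  0.02]))
0.42 (array([-0.5,  4. ,  0. ]), array([-0.   , -0.   ,  0.034]))
0.47 (array([-0.8,  7.6,  0. ]), array([-0.   , -0.   ,  0.049]))
0.52 (array([-1. , 11.3,  0. ]), array([-0.   , -0.   ,  0.063]))
0.57 (array([-1. , 14.9,  0.1]), array([-0.   , -0.   ,  0.078]))
0.62 (array([-0.8, 18.6,  0.1]), array([-0.   , -0.   ,  0.092]))
0.67 (array([-0.5, 22.2,  0.1]), array([-0.   , -0.   ,  0.107]))
0.72 (array([ 0. , 25.8,  0.1]), array([-0.001, -0.001,  0.121]))
0.77 (array([ 0.7, 29.4,  0.1]), array([-0.001, -0.001,  0.136]))
0.82 (array([ 1.5, 32.9,  0.2]), array([-0.001, -0.001,  0.15 ]))
0.7681853412629006
```

arm_command:
  targets:
    - [255,0,0.4,0,0,0,0.02]
    - [255,-0.5,4,0,0,0,0.035]
    - [255,-0.8,7.6,0,0,0,0.05]
    - [255,-1,11.3,0,0,0,0.065]

```text
time: 5.6
ee_pos: [0.5283, 0.2974, 0.1507]
eef_rot: [0.709, 0.003, -0.538, -0.456]
ft_force: [-2.4, 12.2, -5.2]
width: 0.015
```

```bash
cat > chk.py <<'E'
from h import *
s=read_state();Rm=R.from_quat(s["eef_rot"]).as_matrix();print(s["time"],s["joint_positions"].round(3),s["ee_pos"],s["ft_force"],s["torque"],s["width"])
G=s["ee_pos"]-.019*Rm[:,0]-PIV
print(np.linalg.norm(G),np.arctan2(-G@dxh,G[2])-np.radians(35)+.38)
E
python3 chk.py
```

```text
5.6 [-1.582 -0.119  1.145  2.239 -0.557  0.358  2.507] [0.52832542 0.2974377  0.15066998] [-2.36308478 12.19411862 -5.15751891] [1.24916988 1.23780963 1.34694816] 0.01496556794862987
0.07240815292397727 0.4528953675830665
```

Run:
```python
from h import *
s=read_state();Rm=R.from_quat(s["eef_rot"]).as_matrix()
def row(q,pull,rot):
    R2=R.from_rotvec(-rot*np.array([-dxh[1],dxh[0],0])).as_matrix()@Rm
    p=s["ee_pos"]-.019*Rm[:,0]+knob(q,pull)-knob(.47,.0095)+.019*R2[:,0]
    return rel(s,p,R2)
for q,r in zip(np.linspace(.52,.87,8),-np.linspace(.015,.1,8)): print(round(q,2),row(q,.0095,r))
```

```text
0.52 (array([0.1, 3.7, 0. ]), array([-0.   , -0.   ,  0.015]))
0.57 (array([0.3, 7.3, 0. ]), array([-0.   , -0.   ,  0.027]))
0.62 (array([ 0.7, 10.8,  0. ]), array([-0.   , -0.   ,  0.039]))
0.67 (array([ 1.2, 14.4,  0. ]), array([-0.   , -0.   ,  0.051]))
0.72 (array([ 2. , 17.9,  0.1]), array([-0.   , -0.   ,  0.064]))
0.77 (array([ 2.9, 21.4,  0.1]), array([-0.   , -0.   ,  0.076]))
0.82 (array([ 3.9, 24.8,  0.1]), array([-0.   , -0.   ,  0.088]))
0.87 (array([ 5.1, 28.2,  0.1]), array([-0. , -0. ,  0.1]))
```

arm_command:
  targets:
    - [255,0.1,3.7,0,0,0,0.015]
    - [255,0.3,7.3,0,0,0,0.027]
    - [255,0.7,10.8,0,0,0,0.039]
    - [255,1.2,14.4,0,0,0,0.051]
    - [255,2,17.9,0,0,0,0.064]
    - [255,2.9,21.4,0,0,0,0.076]

```text
time: 6.2
ee_pos: [0.5197, 0.2869, 0.1353]
eef_rot: [0.709, -0.024, -0.555, -0.435]
ft_force: [-2.9, 13.6, -0.7]
width: 0.0145
```

```bash
python3 chk.py
python3 - <<'E'
from h import *
cv2.imwrite("pics/w4.png",cv2.convertScaleAbs(camera("wrist")[:,:,::-1],alpha=1.5))
E
```

```text
6.2 [-1.541 -0.072  1.111  2.224 -0.503  0.418  2.44 ] [0.51966184 0.28689664 0.13529934] [-2.87717055 13.60689515 -0.71839583] [1.96990998 1.09025674 1.4693293 ] 0.014472716211853233
0.07162392642764508 0.7195606815860255
```

View pics/w4.png

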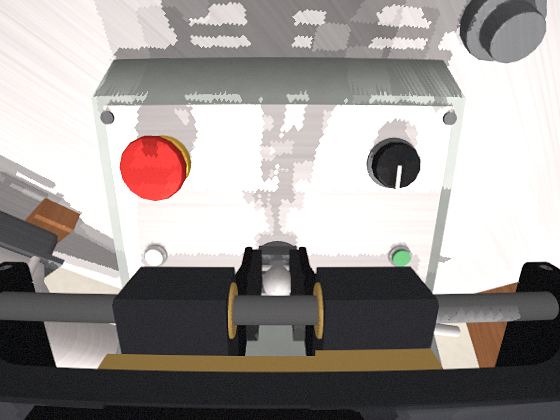

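arm_command:
  targets:
    - [255,1.2,3.6,0,0,0,0.012]
    - [255,2.5,6.8,0,0,0,0.024]
    - [255,2.5,6.8,0,0,0,0.024]

```text
time: 6.55
ee_pos: [0.5183, 0.285, 0.1308]
eef_rot: [0.709, -0.031, -0.559, -0.429]
ft_force: [-2.1, 16.5, 3.1]
width: 0.0147
```

```bash
python3 chk.py
python3 - <<'E'
from h import *
s=read_state();Rm=R.from_quat(s["eef_rot"]).as_matrix()
print((-.009*batdir(.76))@Rm*1000)
E
```

```text
6.55 [-1.542 -0.052  1.114  2.217 -0.504  0.436  2.435] [0.51829272 0.28497792 0.13076846] [-2.07253146 16.5056798   3.13765823] [2.91459381 0.57570775 1.63831804] 0.014716741915440089
0.07093039853048388 0.7855400441035968
[ 8.35741518 -3.33955225  0.03165943]
```

Bat at the lower side (force rising against the stop). Ease it in, then open.

arm_command:
  targets:
    - [255,3,-1.2,0,0,0,0]
    - [255,6,-2.4,0,0,0,0]
    - [255,9,-3.6,0,0,0,0]
    - [255,9,-3.6,0,0,0,0]

```text
time: 6.95
ee_pos: [0.522, 0.2892, 0.1235]
eef_rot: [0.707, -0.033, -0.561, -0.429]
ft_force: [-17.4, 1.4, 15.9]
width: 0.0146
```

```bash
python3 chk.py
```

```text
6.95 [-1.568  0.014  1.16   2.209 -0.649  0.451  2.554] [0.52199442 0.28918962 0.12348746] [-17.42434989   1.44003163  15.85695127] [1.21214693 2.35808237 1.9075125 ] 0.014620902706636187
0.06238515197423935 0.836315303603233
```

arm_command:
  targets:
    - [255,-2,1,0,0,0,0]
    - [150,-2,1,0,0,0,0]
    - [0,-2,1,0,0,0,0]
    - [0,-2,1,0,0,0,0]
    - [0,-2,1,0,0,0,0]
    - [0,-2,1,0,0,0,0]
    - [0,-2,1,0,0,0,0]

```text
time: 7.65
ee_pos: [0.5226, 0.2855, 0.1245]
eef_rot: [0.709, -0.034, -0.559, -0.429]
ft_force: [-0.4, -0.7, 1.1]
width: 0.0545
```

```bash
python3 chk.py
```

```text
7.65 [-1.569e+00 -2.000e-03  1.161e+00  2.213e+00 -6.120e-01  4.430e-01
  2.526e+00] [0.52263539 0.28550087 0.12445611] [-0.37903218 -0.7270149   1.10060005] [-0.44743106  0.52963481 -0.01348777] 0.05453709172096994
0.06509113264827786 0.8413652178155965
```

arm_command:
  targets:
    - [0,-20,0,0,0,0,0]
    - [0,-55,0,0,0,0,0]
    - [0,-90,0,0,0,0,0]
    - [0,-110,0,0,0,0,0]

```text
time: 8.05
ee_pos: [0.4815, 0.2371, 0.2171]
eef_rot: [0.709, -0.034, -0.558, -0.43]
ft_force: [0.3, 1.0, -0.0]
width: 0.0841
```

```bash
python3 chk.py
python3 - <<'E'
from h import *
s=read_state();im=camera("wrist")[:,:,::-1];c=cam("wrist",s)
im=cv2.convertScaleAbs(im,alpha=1.5)
for pl,col in((0,(0,255,0)),(.009,(0,0,255))):
  for q in (.76,): 
    P=PIV+(.069+pl)*batdir(q);u=proj(c,P)[0];print(u);cv2.circle(im,tuple(u.astype(int)),3,col,1)
cv2.imwrite("pics/w5.png",im)
E
```

```text
8.05 [-1.221 -0.385  0.722  2.215  0.05   0.647  1.948] [0.48150065 0.23707634 0.21710817] [ 0.25611679  0.9856116  -0.02300628] [-0.3867732   0.50113238 -0.00604667] 0.08408069703076475
0.17280481207044224 0.5419433372600903
[281.24957454 217.25160491]
[281.34673703 216.61877037]
```

View pics/w5.png

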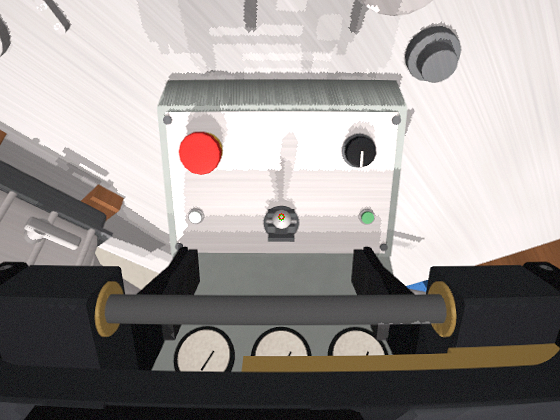

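Run:
```python
from h import *
s=read_state()
a=np.radians(66.6-90)
R1=ori(DY-1.3,0.2);print(rel(s,[.47,.16,.32],R1))
Rk=np.c_[[0,0,-1],np.cross([np.cos(a),np.sin(a),0],[0,0,-1]),[np.cos(a),np.sin(a),0]]
print(rel(s,[.598,.072,.20],Rk,([.47,.16,.32],R1)))
```

```text
(array([-118.7,   -3.1,  -40.6]), array([1.197, 0.507, 0.359]))
(array([ 148. , -126.1,  -27.1]), array([1.546, 0.155, 0.158]))
```

arm_command:
  targets:
    - [0,-40,0,-10,0.12,0.05,0.036]
    - [0,-80,-2,-25,0.27,0.11,0.08]
    - [0,-119,-3,-41,0.4,0.17,0.12]
    - [0,-119,-3,-41,1.2,0.507,0.359]
    - [0,-119,-3,-41,1.2,0.507,0.359]
    - [0,-119,-3,-41,1.2,0.507,0.359]
    - [0,-119,-3,-41,1.2,0.507,0.359]
    - [0,-119,-3,-41,1.2,0.507,0.359]
    - [0,-119,-3,-41,1.2,0.507,0.359]
    - [0,-119,-3,-41,1.2,0.507,0.359]

```text
time: 9.1
ee_pos: [0.4704, 0.1631, 0.3138]
eef_rot: [-0.44, 0.557, 0.322, 0.627]
ft_force: [-0.5, -0.5, -0.2]
width: 0.0873
```

```bash
python3 chk.py
python3 - <<'E'
from h import *
s=read_state()
a=np.radians(66.6-90)
Rk=np.c_[[0,0,-1],np.cross([np.cos(a),np.sin(a),0],[0,0,-1]),[np.cos(a),np.sin(a),0]]
print(rel(s,[.598,.072,.20],Rk))
E
```

```text
9.1 [-0.775 -0.098  0.217  1.759  0.19   1.379  0.557] [0.47041293 0.16305055 0.31376778] [-0.54983497 -0.45156959 -0.24467761] [ 0.10071182  0.21192511 -0.00551826] 0.08733712471498194
0.28618690269161645 0.43209987954466633
(array([ 141.6, -128.9,  -29.1]), array([1.546, 0.146, 0.159]))
```

arm_command:
  targets:
    - [0,142,-129,-29,1.546,0.146,0.159]
    - [0,142,-129,-29,1.546,0.146,0.159]
    - [0,142,-129,-29,1.546,0.146,0.159]
    - [0,142,-129,-29,1.546,0.146,0.159]
    - [0,142,-129,-29,1.546,0.146,0.159]
    - [0,142,-129,-29,1.546,0.146,0.159]
    - [0,142,-129,-29,1.546,0.146,0.159]
    - [0,142,-129,-29,1.546,0.146,0.159]
    - [0,142,-129,-29,1.546,0.146,0.159]
    - [0,142,-129,-29,1.546,0.146,0.159]

```text
time: 10.1
ee_pos: [0.5981, 0.0715, 0.2005]
eef_rot: [0.121, 0.694, -0.124, 0.699]
ft_force: [-0.4, 1.0, -0.7]
width: 0.087
```

arm_command:
  targets:
    - [0,0,0,0,0.08,0,0]
    - [0,0,0,0,0.08,0,0]

```text
time: 10.3
ee_pos: [0.598, 0.0713, 0.2004]
eef_rot: [0.147, 0.689, -0.151, 0.694]
ft_force: [-0.8, 0.0, -0.4]
width: 0.0868
```

```bash
python3 chk.py
python3 - <<'E'
from h import *
import pickle
s=read_state();pickle.dump(s,open("pics/w6.pkl","wb"));print(R.from_quat(s["eef_rot"]).as_matrix().round(3))
im=camera("wrist")[:,:,::-1];cv2.imwrite("pics/w6r.png",im)
cv2.imwrite("pics/w6.png",cv2.resize(im,None,fx=1.4,fy=1.4))
cv2.imwrite("pics/side6.png",camera("side")[:,:,::-1]);crop("pics/side6.png",60,200,220,330,5,"pics/side6c.png")
cv2.imwrite("pics/top6.png",camera("top")[:,:,::-1]);crop("pics/top6.png",90,130,230,260,5,"pics/top6c.png")
E
```

```text
10.3 [-0.628  0.311  0.532  1.587 -0.156  1.283 -0.498] [0.59804464 0.07132231 0.20043242] [-0.78692744  0.02922736 -0.3744649 ] [-0.03786731  0.09685697 -0.00341085] 0.08681969494560192
0.2796912416193232 0.7410940404414098
[[ 0.006  0.412  0.911]
 [-0.006  0.911 -0.412]
 [-1.    -0.003  0.008]]
```

View pics/w6.png

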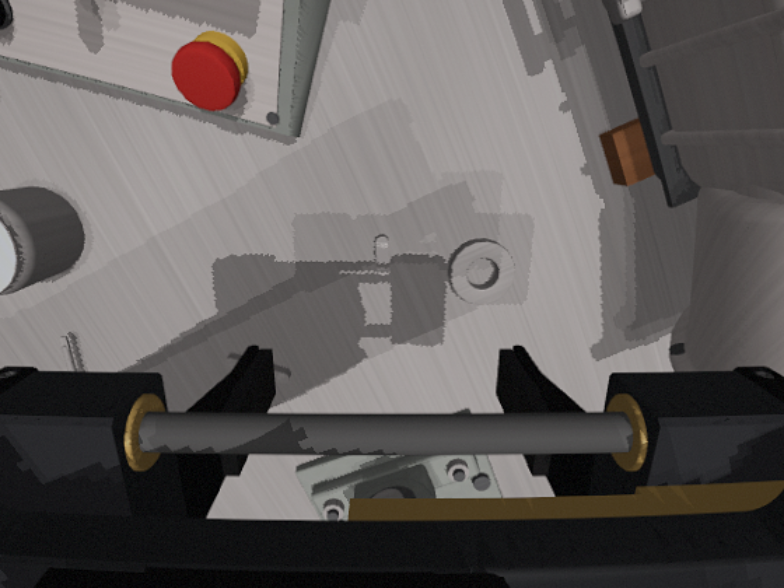

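View pics/side6c.png

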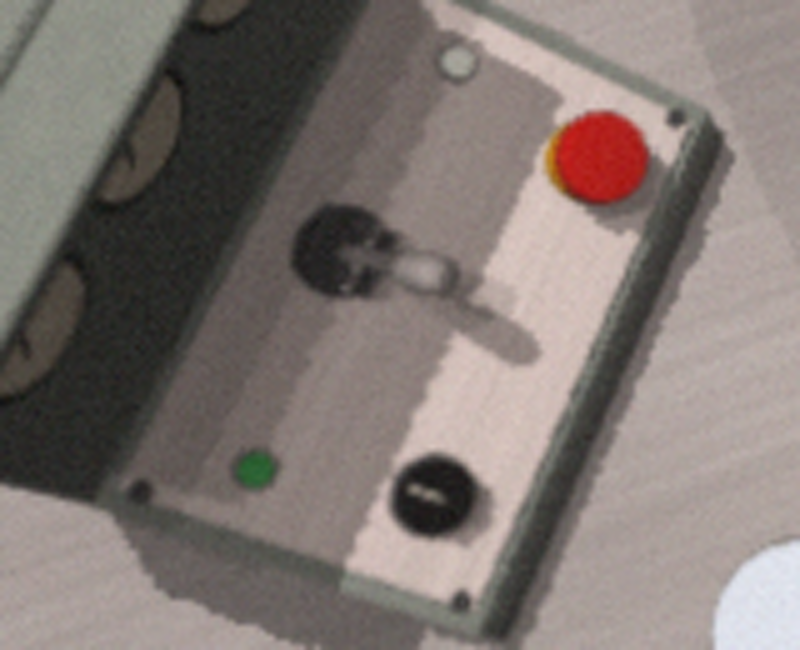

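View pics/top6c.png

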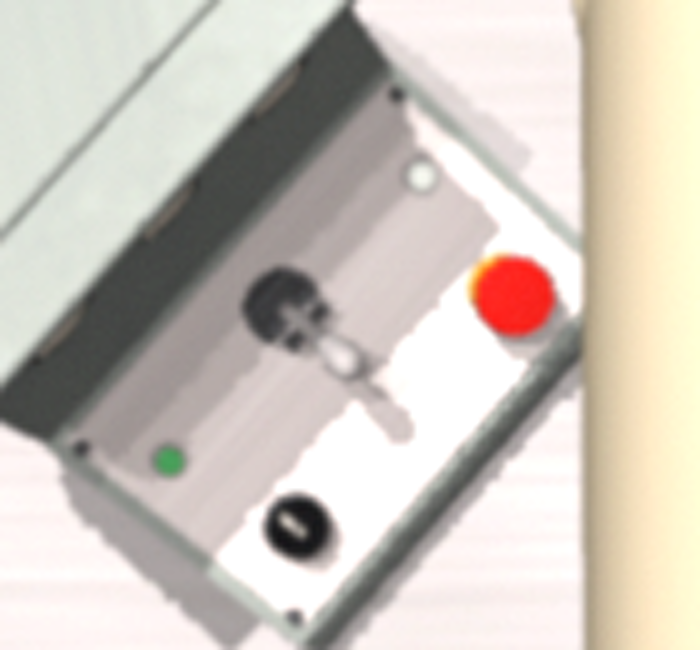

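Run:
```python
from h import *
import pickle
for nm,o in (("side",(60,200)),("top",(90,130))):
    c=cam(nm)
    im=cv2.imread(f"pics/{nm}6c.png")
    for pl,col in((0,(0,255,0)),(.010,(0,0,255))):
        for L in (.069,):
            u=(proj(c,PIV+(L+pl)*batdir(.76))[0]-o+.5)*5-.5;cv2.circle(im,tuple(u.round().astype(int)),4,col,1);print(nm,pl,u)
    cv2.imwrite(f"pics/{nm}6d.png",im[150:500,200:600])
im=cv2.imread("pics/w6r.png")[140:220,220:330]
cv2.imwrite("pics/w6k.png",cv2.resize(cv2.convertScaleAbs(im,alpha=1.5),None,fx=6,fy=6,interpolation=cv2.INTER_CUBIC))
a=cv2.imread("pics/side6d.png");b=cv2.imread("pics/top6d.png");cv2.imwrite("pics/d6.png",np.hstack([a,b]))
```

```text
side 0 [445.6903699  282.56067019]
side 0.01 [461.98181638 286.74025343]
top 0 [357.5897204  370.05361505]
top 0.01 [368.6936569  379.69873781]
```

View pics/d6.png

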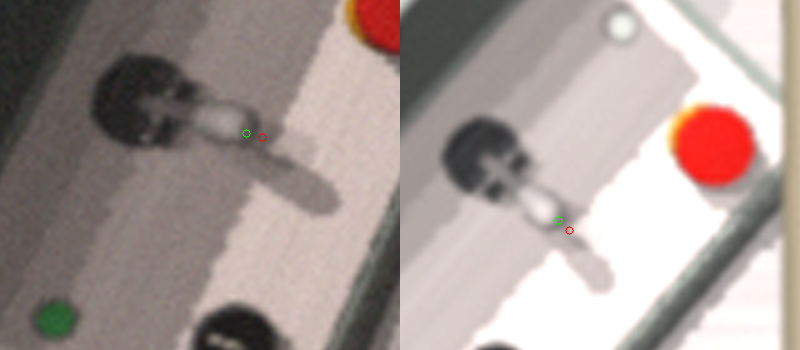

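View pics/w6k.png

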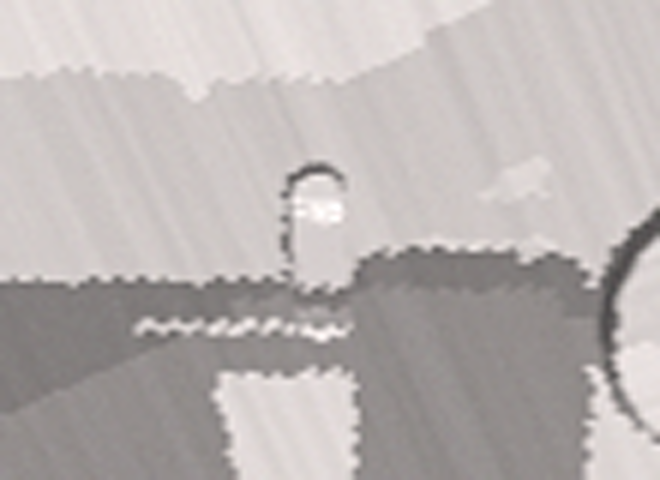

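```bash
cat > key.py <<'E'
from h import *
import pickle,sys
def outline(cx,cy,a,z,L=.032,W=.010):
    t=np.linspace(-np.pi/2,np.pi/2,12);r=W/2;h=L/2-r
    p=np.r_[np.c_[h+r*np.cos(t),r*np.sin(t)],np.c_[-h-r*np.cos(t),-r*np.sin(t)]]
    R2=np.array([[np.cos(a),-np.sin(a)],[np.sin(a),np.cos(a)]]);p=p@R2.T+[cx,cy]
    return np.c_[p,np.full(len(p),z)]
E
python3 - <<'E'
from key import *
c=cam("wrist",pickle.load(open("pics/w6.pkl","rb")));im=cv2.imread("pics/w6k.png")
for z,col in((.01,(0,255,0)),(0,(255,0,0))):
    u=((proj(c,outline(.5977,.0721,np.radians(66.6),z))-[220,140]+.5)*6-.5)
    cv2.polylines(im,[u.round().astype(int)],True,col,1)
cv2.imwrite("pics/w6k2.png",im)
a=onz(c,[[220+317/6,140+170/6],[220+320/6,140+335/6],[220+319/6,140+230/6]],.01);print(a)
for nm,o,sc,x0 in(("top",(230,165),6,"t_key"),("side",(225,180),6,"s_key")):
    im=cv2.imread(f"pics/{x0}.png")
    u=((proj(cam(nm),outline(.5977,.0721,np.radians(66.6),.01))-o+.5)*6-.5)
    cv2.polylines(im,[u.round().astype(int)],True,(0,0,255),1);cv2.imwrite(f"pics/{x0}2.png",im[0:250])
cv2.imwrite("pics/ts.png",np.hstack([cv2.imread("pics/t_key2.png")[:, :320],cv2.imread("pics/s_key2.png")[:,:320]]))
E
```

```text
[[0.60442224 0.087506   0.01      ]
 [0.59223007 0.05932678 0.01      ]
 [0.60020753 0.07734963 0.01      ]]
```

View pics/w6k2.png

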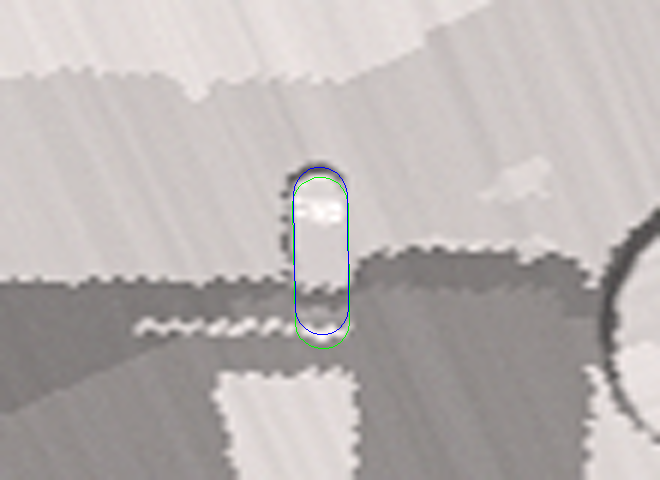

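View pics/ts.png

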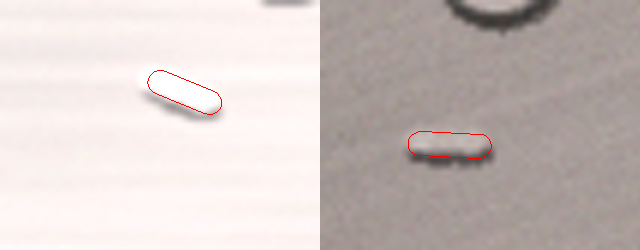

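Run:
```python
from h import *
s=read_state();a=np.radians(66.6-90)
Rk=np.c_[[0,0,-1],np.cross([np.cos(a),np.sin(a),0],[0,0,-1]),[np.cos(a),np.sin(a),0]]
print(rel(s,[.598,.073,.0055],Rk))
```

```text
(array([194.9,   1.7,  -1.9]), array([-0.013,  0.007,  0.003]))
```

arm_command:
  targets:
    - [150,30,1.7,-1.9,-0.013,0.007,0.003]
    - [150,70,1.7,-1.9,-0.013,0.007,0.003]
    - [150,110,1.7,-1.9,-0.013,0.007,0.003]
    - [150,145,1.7,-1.9,-0.013,0.007,0.003]
    - [150,165,1.7,-1.9,-0.013,0.007,0.003]
    - [150,165,1.7,-1.9,-0.013,0.007,0.003]
  newtons: 20

```text
time: 11.05
ee_pos: [0.5957, 0.0729, 0.0325]
eef_rot: [0.143, 0.694, -0.145, 0.691]
ft_force: [-0.3, 0.8, 0.8]
width: 0.0472
```

Run:
```python
from h import *
s=read_state();print(s["ee_pos"],s["width"]);a=np.radians(66.6-90)
Rk=np.c_[[0,0,-1],np.cross([np.cos(a),np.sin(a),0],[0,0,-1]),[np.cos(a),np.sin(a),0]]
print(rel(s,[.598,.073,.0055],Rk))
cv2.imwrite("pics/w7.png",cv2.convertScaleAbs(camera("wrist")[100:320,140:420,::-1],alpha=1.3))
```

```text
[0.59569347 0.07289596 0.03253982] 0.0471605827400629
(array([27. ,  1.1,  2.2]), array([-0.001, -0.004,  0.004]))
```

View pics/w7.png

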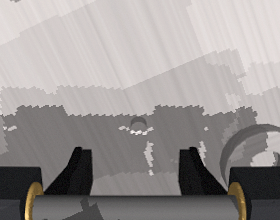

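arm_command:
  targets:
    - [170,15,1,2,0,-0.004,0.004]
    - [180,27,1,2,0,-0.004,0.004]
    - [180,27,1,2,0,-0.004,0.004]
    - [255,27,1,2,0,-0.004,0.004]
    - [255,27,1,2,0,-0.004,0.004]
    - [255,27,1,2,0,-0.004,0.004]
    - [255,27,1,2,0,-0.004,0.004]
    - [255,27,1,2,0,-0.004,0.004]
  newtons: 25

```text
time: 11.9
ee_pos: [0.6005, 0.0734, 0.0091]
eef_rot: [0.146, 0.69, -0.144, 0.694]
ft_force: [-1.3, 0.2, 5.8]
width: 0.0078
```

```bash
python3 chk.py
```

```text
11.9 [-0.562  0.522  0.461  1.75  -0.282  0.928 -0.398] [0.60054442 0.07335825 0.00906847] [-1.34791119  0.19058865  5.81662737] [-0.02105662  0.2439606   0.01784687] 0.007846021560637384
0.26811087481037904 1.811352994874694
```

Run:
```python
from h import *
s=read_state()
im=cv2.convertScaleAbs(camera("wrist")[120:320,180:380,::-1],alpha=1.8);cv2.imwrite("pics/w8.png",cv2.resize(im,None,fx=3,fy=3,interpolation=cv2.INTER_CUBIC))
print(read_state()["ee_pos"])
```

```text
[0.60053735 0.07335845 0.00907787]
```

View pics/w8.png

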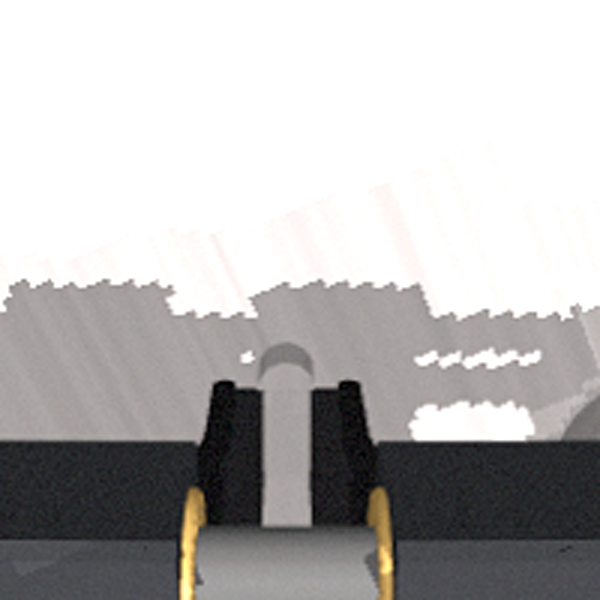

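arm_command:
  targets:
    - [255,-5,0,0,0,0,0]
    - [255,-15,0,0,0,0,0]
    - [255,-15,0,0,0,0,0]

```text
time: 12.25
ee_pos: [0.6009, 0.0733, 0.025]
eef_rot: [0.146, 0.69, -0.144, 0.694]
ft_force: [-0.3, 0.3, -0.1]
width: 0.0084
```

```bash
python3 chk.py;python3 - <<'E'
from h import *
im=cv2.convertScaleAbs(camera("wrist")[120:320,180:380,::-1],alpha=1.8);cv2.imwrite("pics/w9.png",cv2.resize(im,None,fx=3,fy=3,interpolation=cv2.INTER_CUBIC))
E
```

```text
12.25 [-0.569  0.5    0.47   1.743 -0.27   0.955 -0.406] [0.60088115 0.07325698 0.02499303] [-0.30946272  0.27463858 -0.06366049] [-0.12174048  0.06711722  0.05724471] 0.008443049233937207
0.2639014457242078 1.7288372099354121
```

View pics/w9.png

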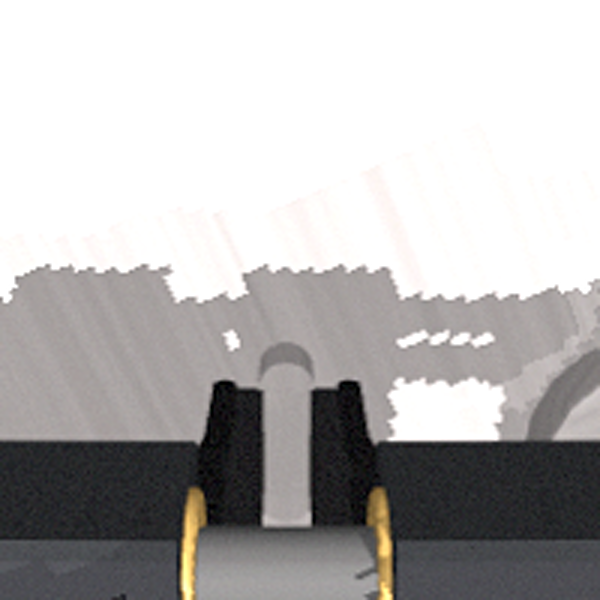

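```bash
cat > kt.py <<'E'
from h import *
from scipy.optimize import least_squares
p=camera_params("wrist");M=p["mount"];c=(p["intrinsics"],p["dist"],M[:3,:3],M[:3,3])
def ends(b,e):
    return proj(c,[[b,e,0],[b-.010,e,0],[b-.01,e-.032,0],[0,.0095,-.005],[0,.0095,.005]])
print("tips proj",ends(.0,.016)[3:])
def f(q): u=ends(*q); return np.r_[u[0,1]-234.2,u[1,1]-241.3, (u[2,1]-295)*.7]
r=least_squares(f,[.0,.016]);print(r.x,r.fun,ends(*r.x))
for b in (-.002,0,.002,.005,.008): print(b,[round(v,1) for v in ends(b,.016)[:3,1]])
E
python3 kt.py
```

```text
tips proj [[265.81510639 248.37706593]
 [284.48195004 248.37475735]]
[0.00619365 0.01520355] [-0.02068935  0.02221178 -0.00396055] [[275.14238307 234.17931065]
 [275.15592287 241.32221178]
 [275.14518211 294.99434207]
 [265.81510639 248.37706593]
 [284.48195004 248.37475735]]
-0.002 [np.float64(238.6), np.float64(246.3), np.float64(302.1)]
0 [np.float64(237.1), np.float64(244.7), np.float64(300.0)]
0.002 [np.float64(235.7), np.float64(243.1), np.float64(297.9)]
0.005 [np.float64(233.6), np.float64(240.8), np.float64(294.9)]
0.008 [np.float64(231.6), np.float64(238.6), np.float64(292.0)]
```

```bash
cat >> h.py <<'E'
RO=np.array([.515,-.2355,0]);RP=-.05
def rigR(psi=None,tilt=0,about=0):
    psi=RP if psi is None else psi
    z=np.array([np.cos(psi),np.sin(psi),0]);x=np.array([0,0,-1.]);return np.c_[x,np.cross(z,x),z]
def rig(p,psi=None,o=None):
    psi=RP if psi is None else psi
    return (RO if o is None else o)+R.from_euler("z",psi).as_matrix()@np.array(p)
E
python3 - <<'E'
from h import *
s=read_state();print(rel(s,[.598,.05,.18],rigR()));print(rel(s,rig([0,0,.18]),rigR()))
E
```

```text
(array([-155.7,  -21.7,    7.8]), array([-0.363,  0.006, -0.003]))
(array([-156.8, -316.5,   46.2]), array([-0.363,  0.006, -0.003]))
```

arm_command:
  targets:
    - [255,-50,0,0,0,0,0]
    - [255,-100,-20,5,-0.1,0,0]
    - [255,-145,-60,10,-0.2,0,0]
    - [255,-157,-105,15,-0.3,0,0]
    - [255,-157,-150,23,-0.363,0.006,-0.003]
    - [255,-157,-195,30,-0.363,0.006,-0.003]
    - [255,-157,-240,36,-0.363,0.006,-0.003]
    - [255,-157,-280,42,-0.363,0.006,-0.003]
    - [255,-157,-316,46,-0.363,0.006,-0.003]
    - [255,-157,-316,46,-0.363,0.006,-0.003]

```text
time: 13.3
ee_pos: [0.512, -0.2408, 0.1798]
eef_rot: [0.02, 0.707, -0.021, 0.706]
ft_force: [-0.1, -0.3, 0.1]
width: 0.0078
```

```bash
cat > look.py <<'E'
from h import *
import pickle,sys
n=sys.argv[1];s=read_state();im=camera("wrist")[:,:,::-1]
print(s["time"],s["joint_positions"].round(2),s["ee_pos"].round(4),s["ft_force"].round(1),s["width"])
cv2.imwrite(f"pics/{n}r.png",im);pickle.dump(s,open(f"pics/{n}.pkl","wb"))
cv2.imwrite(f"pics/{n}.png",cv2.resize(cv2.convertScaleAbs(im,alpha=1.4),None,fx=1.4,fy=1.4,interpolation=cv2.INTER_CUBIC))
E
python3 look.py w10
```

```text
13.3 [-0.19  0.26  0.64  1.71 -0.16  1.23  0.43] [ 0.512  -0.2408  0.1798] [-0.1 -0.3  0.1] 0.007833141077005288
```

View pics/w10.png

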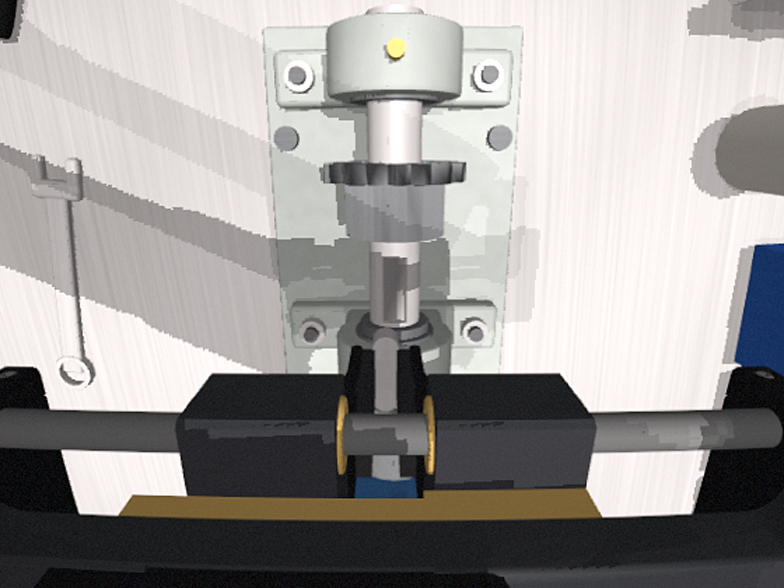

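```bash
cat > rigov.py <<'E'
from h import *
import pickle,sys
n=sys.argv[1];x0,y0,x1,y1,f=[int(v) for v in sys.argv[2:7]]
o=np.array([float(sys.argv[7]),float(sys.argv[8]),0]);psi=float(sys.argv[9])
c=cam("wrist",pickle.load(open(f"pics/{n}.pkl","rb")))
im=cv2.imread(f"pics/{n}r.png")[y0:y1,x0:x1];im=cv2.resize(cv2.convertScaleAbs(im,alpha=1.4),None,fx=f,fy=f,interpolation=cv2.INTER_CUBIC)
def dr(P,col,cl=False):
    u=(proj(c,[rig(q,psi,o) for q in P])-[x0,y0]+.5)*f-.5;cv2.polylines(im,[u.round().astype(int)],cl,col,1)
t=np.linspace(-np.pi/2,np.pi/2,10);h=.0135;r=.006
for z,col in((.085,(0,0,255)),(.0887,(0,255,0))):
    dr([(r*np.sin(a),h+r*np.cos(a),z) for a in t]+[(-r*np.sin(a),-h-r*np.cos(a),z) for a in t],col,True)
dr([(.015,-.02,.075),(.015,.1,.075)],(255,0,0));dr([(-.015,-.02,.075),(-.015,.1,.075)],(255,0,0))
dr([(.021*np.cos(a),-.022,.075+.021*np.sin(a)) for a in np.linspace(0,np.pi,20)],(255,255,0))
cv2.imwrite(f"pics/{n}o.png",im)
E
python3 rigov.py w10 220 60 340 260 3 .515 -.2355 -.05
python3 rigov.py w10 240 160 330 250 6 .515 -.2355 -.05
```

```text
(no output)
```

View pics/w10o.png

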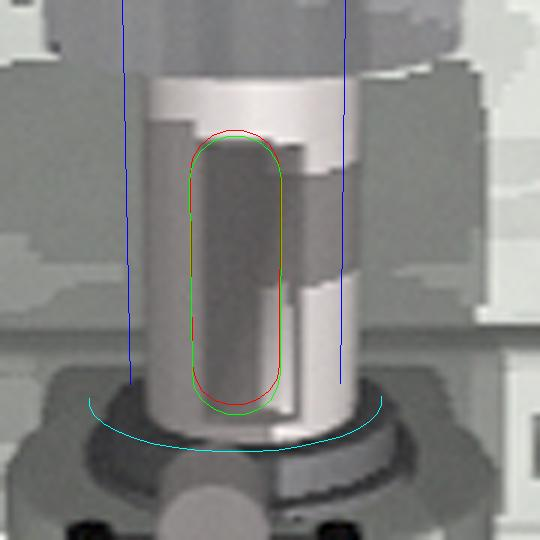

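```bash
python3 rigov.py w10 220 60 340 250 4 .5171 -.2358 -.046
```

```text
(no output)
```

View pics/w10o.png

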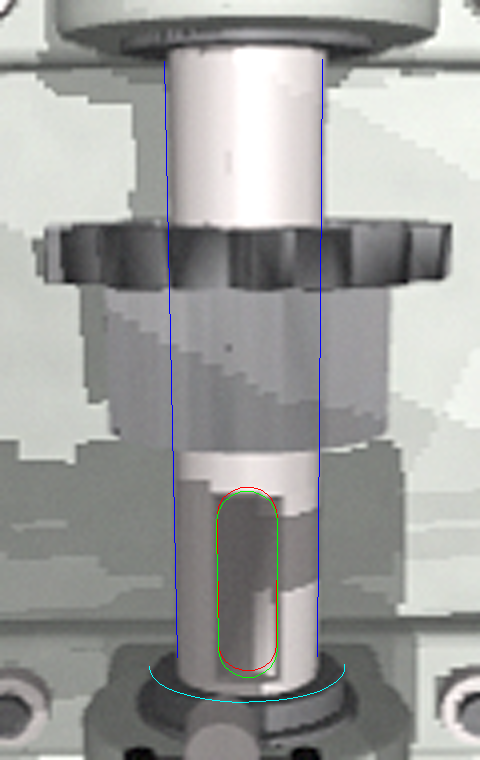

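```bash
sed -i 's/^RO=.*/RO=np.array([.5175,-.2360,0]);RP=-.046/' h.py
python3 - <<'E'
from h import *
s=read_state();print(s["ee_pos"]);print(rel(s,rig([0,.0008,.108]),rigR()))
E
```

```text
[ 0.51332594 -0.23766532  0.17957259]
(array([71.6,  2.7,  4.2]), array([-0.009, -0.002,  0.001]))
```

arm_command:
  targets:
    - [255,0,2.7,4.2,-0.009,-0.002,0.001]
    - [255,20,2.7,4.2,-0.009,-0.002,0.001]
    - [255,45,2.7,4.2,-0.009,-0.002,0.001]
    - [255,62,2.7,4.2,-0.009,-0.002,0.001]
    - [255,71.6,2.7,4.2,-0.009,-0.002,0.001]
    - [255,71.6,2.7,4.2,-0.009,-0.002,0.001]
    - [255,71.6,2.7,4.2,-0.009,-0.002,0.001]

```text
time: 14.05
ee_pos: [0.5196, -0.232, 0.1085]
eef_rot: [0.014, 0.707, -0.014, 0.707]
ft_force: [0.1, -0.3, -0.4]
width: 0.0083
```

```bash
python3 look.py w11;python3 - <<'E'
from h import *
s=read_state();print(rel(s,rig([0,.0008,.108]),rigR()))
E
python3 rigov.py w11 225 170 325 270 6 .5175 -.236 -.046
```

```text
14.05 [-0.17  0.34  0.61  1.78 -0.22  1.09  0.48] [ 0.5196 -0.232   0.1085] [ 0.1 -0.3 -0.4] 0.008325585249589335
(array([ 0.8, -3. , -2. ]), array([ 0.006,  0.002, -0.001]))
```

View pics/w11o.png

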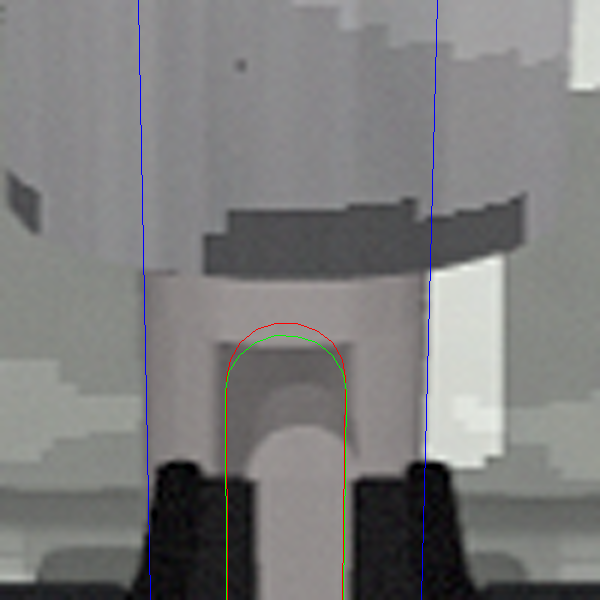

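arm_command:
  targets:
    - [255,0.8,-3,-2,0.006,0.002,0]
    - [255,4,-3,-2,0.006,0.002,0]
    - [255,4,-3,-2,0.006,0.002,0]
    - [255,4,-3,-2,0.006,0.002,0]

```text
time: 14.5
ee_pos: [0.5168, -0.2354, 0.104]
eef_rot: [0.017, 0.707, -0.016, 0.706]
ft_force: [-0.1, 0.2, 0.0]
width: 0.0082
```

```bash
python3 look.py w12;python3 - <<'E'
from h import *
s=read_state();print(rel(s,rig([0,.0008,.104]),rigR()))
E
python3 rigov.py w12 225 170 325 270 6 .5172 -.236 -.046
```

```text
14.5 [-0.16  0.34  0.61  1.78 -0.22  1.09  0.48] [ 0.5168 -0.2354  0.104 ] [-0.1  0.2  0. ] 0.00819215208385851
(array([-0. ,  0.2,  0.7]), array([-0.   , -0.002, -0.001]))
```

View pics/w12o.png

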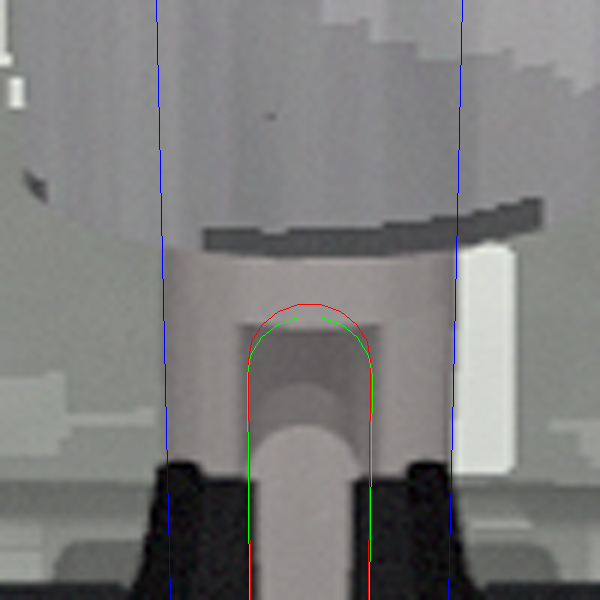

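arm_command:
  targets:
    - [255,0,0.2,0.6,0,0,0]
    - [255,3,0.2,0.6,0,0,0]
    - [255,6,0.2,0.6,0,0,0]
    - [255,8,0.2,0.6,0,0,0]
    - [255,8,0.2,0.6,0,0,0]

```text
time: 15.05
ee_pos: [0.5171, -0.2351, 0.0955]
eef_rot: [0.017, 0.708, -0.016, 0.706]
ft_force: [-0.1, 0.1, -0.8]
width: 0.0081
```

```bash
python3 look.py w13;python3 rigov.py w13 225 170 325 270 6 .5172 -.236 -.046
```

```text
15.05 [-0.16  0.35  0.61  1.79 -0.23  1.07  0.48] [ 0.5171 -0.2351  0.0955] [-0.1  0.1 -0.8] 0.008115398373636238
```

View pics/w13o.png

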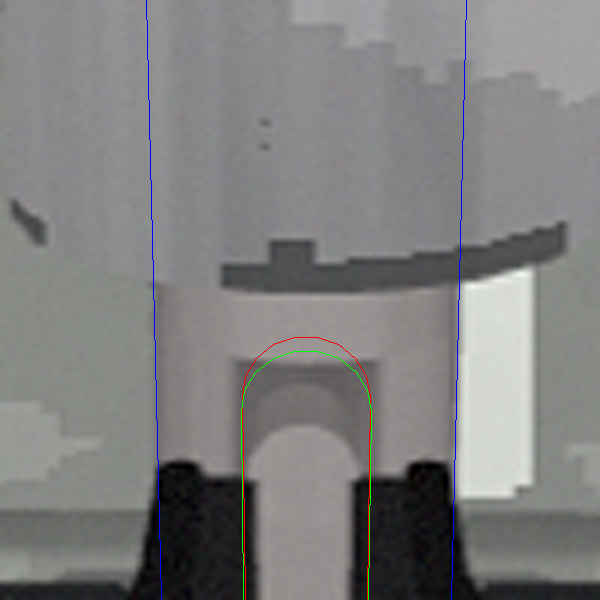

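arm_command:
  targets:
    - [255,1.5,-0.7,0.2,0,0,0]
    - [255,3,-0.7,0.2,0,0,0]
    - [255,4.5,-0.7,0.2,0,0,0]
    - [255,4.5,-0.7,0.2,0,0,0]

```text
time: 15.5
ee_pos: [0.518, -0.2362, 0.0937]
eef_rot: [0.017, 0.707, -0.016, 0.707]
ft_force: [-9.2, 4.2, 24.1]
width: 0.0082
```

```bash
python3 look.py w14;python3 rigov.py w14 225 170 325 270 6 .5172 -.236 -.046
```

```text
15.5 [-0.16  0.36  0.61  1.79 -0.23  1.07  0.49] [ 0.518  -0.2362  0.0937] [-9.2  4.2 24.1] 0.00821346575705097
```

View pics/w14o.png

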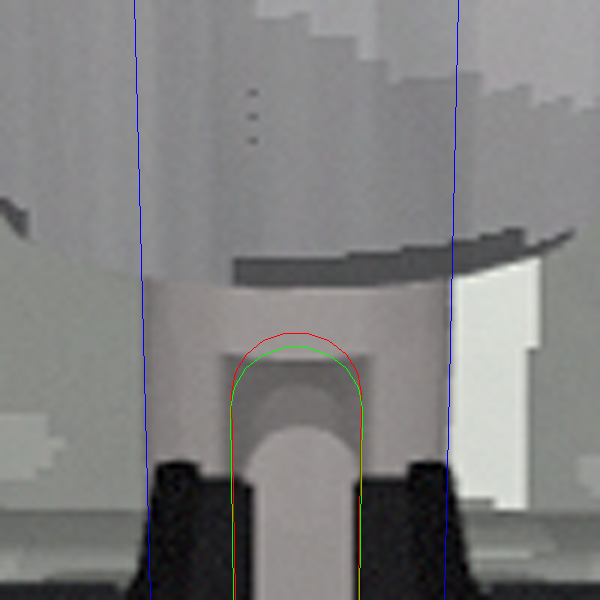

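arm_command:
  targets:
    - [255,-2,0,-0.7,0,0,0]
    - [255,-2,0,-0.7,0,0,0]
    - [200,-2,0,-0.7,0,0,0]
    - [150,-2,0,-0.7,0,0,0]
    - [150,-2,0,-0.7,0,0,0]
    - [150,-2,0,-0.7,0,0,0]
    - [150,-2,0,-0.7,0,0,0]

```text
time: 16.25
ee_pos: [0.5168, -0.2358, 0.0933]
eef_rot: [0.017, 0.708, -0.016, 0.706]
ft_force: [0.6, -0.1, 0.6]
width: 0.0339
```

arm_command:
  targets:
    - [150,-20,0,0,0,0,0]
    - [150,-50,0,0,0,0,0]
    - [150,-50,0,0,0,0,0]

```text
time: 16.55
ee_pos: [0.5187, -0.237, 0.1469]
eef_rot: [0.016, 0.706, -0.017, 0.708]
ft_force: [0.3, -1.6, -0.4]
width: 0.0357
```

```bash
python3 look.py w15;python3 rigov.py w15 225 150 345 270 5 .5172 -.236 -.046
```

```text
16.55 [-0.18  0.3   0.63  1.74 -0.19  1.16  0.46] [ 0.5187 -0.237   0.1469] [ 0.3 -1.6 -0.4] 0.03566643615584065
```

View pics/w15o.png

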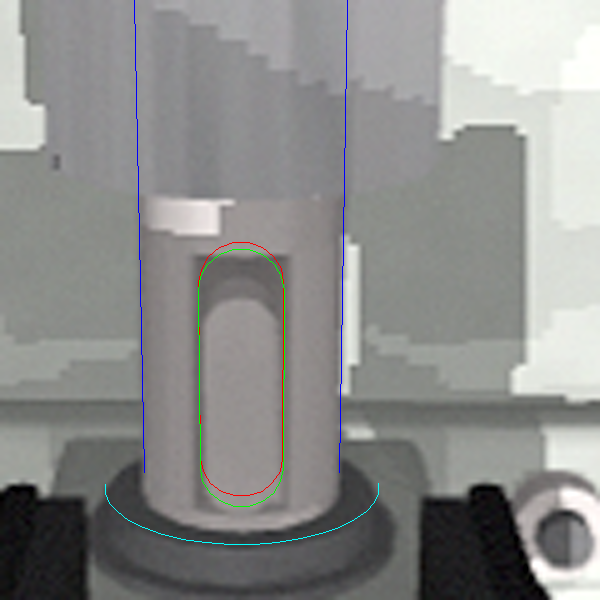

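Run:
```python
from h import *
ct,cs=cam("top"),cam("side")
# box top corners front: top image (456,181) & (458,236); side approx
print(tri([ct,cs],[(456.5,181.5),(446.5,127)]),tri([ct,cs],[(457,236),(447,187)]))
s=read_state()
Rm=ori(np.pi/2+RP,.8,False)
print(rel(s,rig([0,-.051,.19]),Rm))
```

```text
[ 0.55702945 -0.3591483   0.15147405] [ 0.47586788 -0.42365022 -0.05620082]
(array([-45. , -50.6,  -0.4]), array([0.   , 0.002, 0.8  ]))
```

arm_command:
  targets:
    - [0,-45,-10,0,0,0,0.1]
    - [0,-45,-30,0,0,0,0.25]
    - [0,-45,-50,0,0,0,0.4]
    - [0,-45,-50,0,0,0,0.55]

```text
time: 17.0
ee_pos: [0.5141, -0.2888, 0.1883]
eef_rot: [0.21, 0.675, 0.177, 0.685]
ft_force: [0.2, -0.2, -0.1]
width: 0.0601
```

```bash
python3 look.py w16
```

```text
17.0 [ 0.3   0.59  0.58  1.39 -0.68  1.68  0.89] [ 0.5141 -0.2888  0.1883] [ 0.2 -0.2 -0.1] 0.060075566129750055
```

View pics/w16.png

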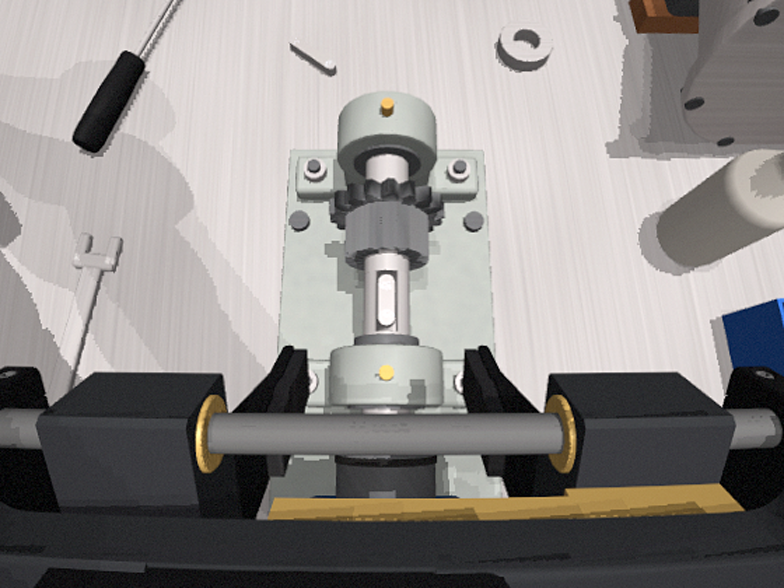

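arm_command:
  targets:
    - [0,0,0,0,0,0,0.15]
    - [0,0,0,0,0,0,0.25]
    - [0,0,0,0,0,0,0.25]

```text
time: 17.35
ee_pos: [0.5127, -0.2873, 0.1842]
eef_rot: [0.295, 0.646, 0.259, 0.655]
ft_force: [-0.9, -0.4, -1.3]
width: 0.0843
```

```bash
python3 look.py w17; python3 rigov.py w17 225 100 345 220 6 .5172 -.236 -.046
python3 - <<'E'
from h import *
im=cv2.imread("pics/w17r.png")[100:220,225:345]
cv2.imwrite("pics/w17c.png",cv2.resize(cv2.convertScaleAbs(im,alpha=2.2),None,fx=5,fy=5,interpolation=cv2.INTER_CUBIC))
E
```

```text
17.35 [ 0.44  0.73  0.51  1.29 -0.83  1.87  0.93] [ 0.5127 -0.2873  0.1842] [-0.9 -0.4 -1.3] 0.08425017563274646
```

View pics/w17c.png

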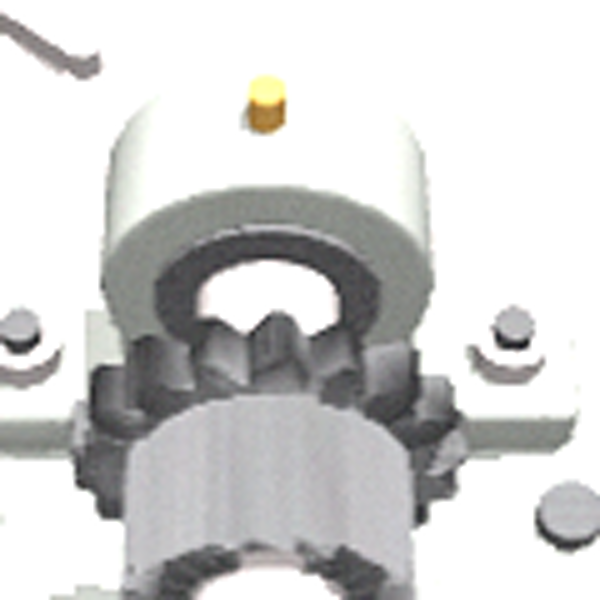

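```bash
cat > face.py <<'E'
from h import *
import pickle,sys
n=sys.argv[1];x0,y0,x1,y1,f=[int(v) for v in sys.argv[2:7]];yf=float(sys.argv[7])
angs=[float(v) for v in sys.argv[8:]]
c=cam("wrist",pickle.load(open(f"pics/{n}.pkl","rb")))
im=cv2.imread(f"pics/{n}r.png")[y0:y1,x0:x1];im=cv2.resize(cv2.convertScaleAbs(im,alpha=2.0),None,fx=f,fy=f,interpolation=cv2.INTER_CUBIC)
cl=im.copy()
def dr(P,col,closed=False):
    u=(proj(c,[rig(q) for q in P])-[x0,y0]+.5)*f-.5;cv2.polylines(im,[u.round().astype(int)],closed,col,1)
t=np.linspace(0,2*np.pi,60)
dr([(.028*np.sin(a),yf,.075+.028*np.cos(a)) for a in t],(255,0,0))
dr([(.015*np.sin(a),yf,.075+.015*np.cos(a)) for a in t],(255,255,0))
for a in angs:
    P=[]
    for w,r in((-.006,.0137),(-.006,.022),(.006,.022),(.006,.0137)):
        P.append((w*np.cos(a)+r*np.sin(a),yf,.075-w*np.sin(a)+r*np.cos(a)))
    dr(P,(0,255,0))
cv2.imwrite(f"pics/{n}f.png",np.hstack([im,cl]))
E
python3 face.py w17 240 170 320 245 5 .036 0
```

```text
(no output)
```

View pics/w17f.png

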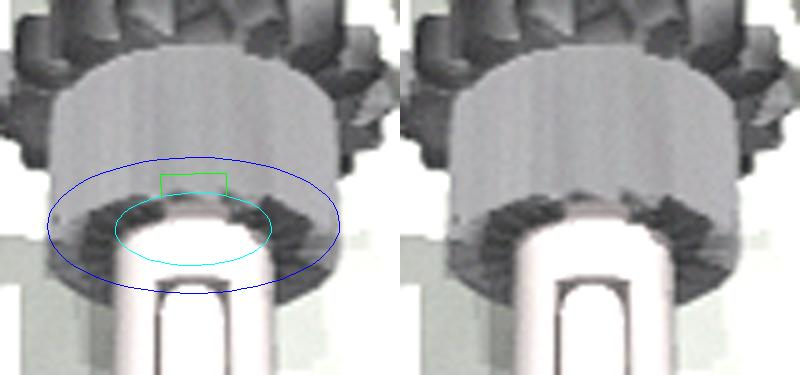

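```bash
python3 face.py w17 240 170 320 245 5 .030 0; cp pics/w17f.png pics/w17f1.png;  python3 face.py w17 240 170 320 245 5 .027 0.2
```

```text
(no output)
```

View pics/w17f1.png

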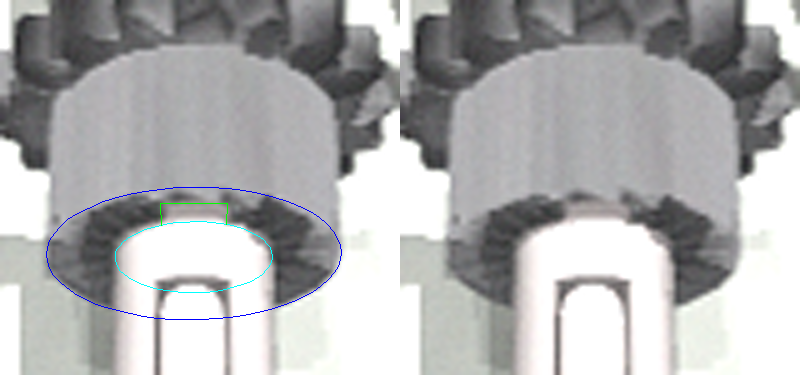

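Run:
```python
import cv2
im=cv2.imread("pics/w17r.png")[195:240,245:310]
cv2.imwrite("pics/w17z.png",cv2.resize(cv2.convertScaleAbs(im,alpha=1.3),None,fx=12,fy=12,interpolation=cv2.INTER_NEAREST))
```

```text
(no output)
```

View pics/w17z.png

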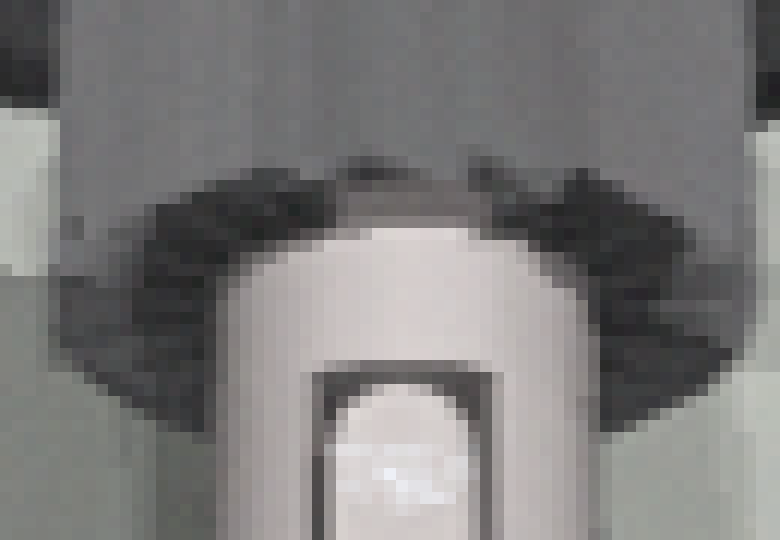

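Run:
```python
from h import *
s=read_state();print(rel(s,rig([0,.046,.16]),rigR()), rel(s,rig([0,.046,.2]),rigR()))
```

```text
(array([87.4, 49. ,  1.3]), array([-0.005, -0.004, -0.801])) (array([59.5, 77.7,  1.1]), array([-0.005, -0.004, -0.801]))
```

arm_command:
  targets:
    - [0,20,30,1,0,0,-0.14]
    - [0,40,60,1,0,0,-0.28]
    - [0,60,78,1,0,0,-0.42]
    - [0,60,78,1,0,0,-0.56]
    - [0,74,63,1,0,0,-0.7]
    - [0,87.4,49,1.3,-0.005,-0.004,-0.801]
    - [0,87.4,49,1.3,-0.005,-0.004,-0.801]
    - [0,87.4,49,1.3,-0.005,-0.004,-0.801]

```text
time: 18.2
ee_pos: [0.5209, -0.188, 0.1639]
eef_rot: [0.015, 0.705, -0.014, 0.709]
ft_force: [0.5, -0.8, 0.6]
width: 0.0871
```

```bash
python3 look.py w18
python3 - <<'E'
from h import *
s=read_state();print(rel(s,rig([0,.0455,.056]),rigR()))
E
```

```text
18.2 [-0.27  0.23  0.62  1.76 -0.15  1.19  0.35] [ 0.5209 -0.188   0.1639] [ 0.5 -0.8  0.6] 0.08709756763691583
(array([108.1,  -1.2,  -1.9]), array([ 0.003,  0.006, -0.001]))
```

View pics/w18.png

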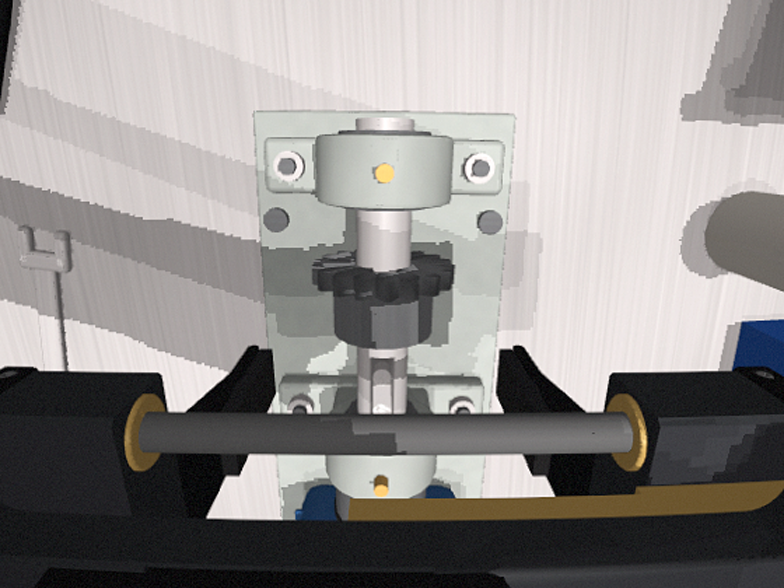

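Run:
```python
from h import *
import pickle
c=cam("wrist",pickle.load(open("pics/w18.pkl","rb")))
def ry(u,z):
    P=onz(c,[u],z)[0];return R.from_euler("z",-RP).as_matrix()@(P-RO)
for u,z in(((274,346.5/1.4),.103),((274,297/1.4),.103),((274,271/1.4),.1145)): print(ry(u,z))
```

```text
[0.00074288 0.03117765 0.103     ]
[0.00062084 0.05848833 0.103     ]
[0.00050975 0.07510045 0.1145    ]
```

arm_command:
  targets:
    - [0,20,-0.2,-1.9,0.003,0.006,0]
    - [0,50,-0.2,-1.9,0.003,0.006,0]
    - [0,80,-0.2,-1.9,0.003,0.006,0]
    - [0,100,-0.2,-1.9,0.003,0.006,0]
    - [0,108,-0.2,-1.9,0.003,0.006,0]
    - [0,108,-0.2,-1.9,0.003,0.006,0]
    - [0,108,-0.2,-1.9,0.003,0.006,0]
  newtons: 12

```text
time: 18.95
ee_pos: [0.5197, -0.1905, 0.0561]
eef_rot: [0.017, 0.707, -0.017, 0.707]
ft_force: [0.2, -0.4, -0.3]
width: 0.087
```

```bash
cat > rc.py <<'E'
from h import *
s=read_state();Rm=R.from_quat(s["eef_rot"]).as_matrix()
G=R.from_euler("z",-RP).as_matrix()@(s["ee_pos"]-.019*Rm[:,0]-RO)
print(s["time"],"G rig",G.round(4),"roll",R.from_matrix(rigR().T@Rm).as_rotvec().round(4),"F",s["ft_force"].round(1),"T",s["torque"].round(2),s["width"],s["joint_positions"].round(2))
E
python3 rc.py
```

```text
18.95 G rig [0.0001 0.0456 0.0751] roll [ 0.002   0.0003 -0.0003] F [ 0.2 -0.4 -0.3] T [-0.07  0.03  0.02] 0.0870008429906878 [-0.22  0.37  0.58  1.86 -0.24  0.98  0.42]
```

Well centred. Close on the boss.

arm_command:
  targets:
    - [255,0,0,0,0,0,0]
    - [255,0,0,0,0,0,0]
    - [255,0,0,0,0,0,0]
    - [255,0,0,0,0,0,0]
    - [255,0,0,0,0,0,0]
    - [255,0,0,0,0,0,0]

```text
time: 19.55
ee_pos: [0.5198, -0.1893, 0.055]
eef_rot: [0.016, 0.707, -0.016, 0.707]
ft_force: [4.5, -0.3, -0.8]
width: 0.0558
```

```bash
python3 rc.py
```

```text
19.55 G rig [0.0001 0.0468 0.074 ] roll [ 0.0003  0.0005 -0.0004] F [ 4.5 -0.3 -0.8] T [-0.16 -0.8  -0.06] 0.055795661538883386 [-0.22  0.37  0.58  1.86 -0.24  0.98  0.42]
```

arm_command:
  targets:
    - [255,0,0,0,0,-0.035,0]
    - [255,0,-3,0,0,-0.035,0]
    - [255,0,-6,0,0,-0.035,0]
    - [255,0,-9,0,0,-0.035,0]
    - [255,0,-11,0,0,-0.035,0]
    - [255,0,-11,0,0,-0.035,0]

```text
time: 20.15
ee_pos: [0.5199, -0.2005, 0.0552]
eef_rot: [0.016, 0.694, -0.017, 0.719]
ft_force: [7.6, -1.2, -3.2]
width: 0.0556
```

```bash
python3 rc.py; python3 look.py w19
python3 - <<'E'
import cv2
im=cv2.imread("pics/w19r.png")[140:300,200:350]
cv2.imwrite("pics/w19z.png",cv2.resize(cv2.convertScaleAbs(im,alpha=1.8),None,fx=4,fy=4,interpolation=cv2.INTER_CUBIC))
E
```

```text
20.15 G rig [0.0001 0.0356 0.0742] roll [ 0.0002 -0.0357 -0.0007] F [ 7.6 -1.2 -3.2] T [-0.28 -1.32 -0.02] 0.05564671030807573 [-0.2   0.36  0.58  1.88 -0.25  0.94  0.45]
20.15 [-0.2   0.36  0.58  1.88 -0.25  0.94  0.45] [ 0.5199 -0.2005  0.0552] [ 7.6 -1.2 -3.2] 0.05564671030807573
```

View pics/w19z.png

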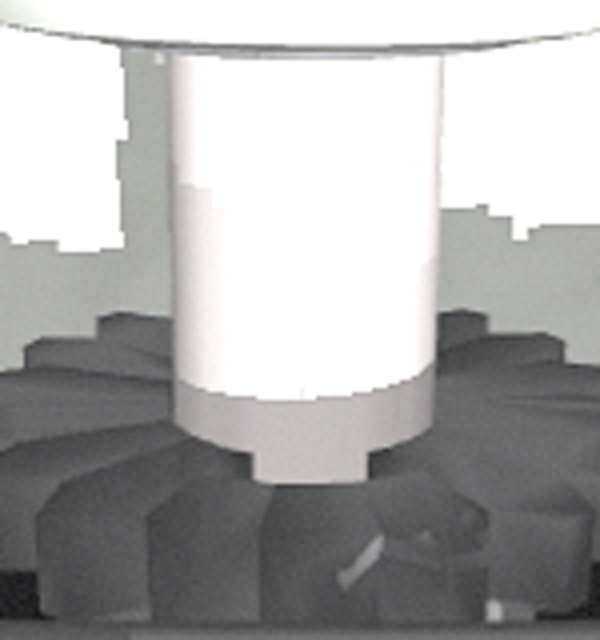

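```bash
sed -i 's/^cv2.imwrite.*/for d in ((.015,),(-.015,)): dr([(d[0],yf-.0,.075),(d[0],yf+.05,.075)],(0,0,255))\ncv2.imwrite(f"pics\/{n}f.png",im)/' face.py; python3 face.py w19 225 225 325 275 7 .060 0
```

```text
(no output)
```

View pics/w19f.png

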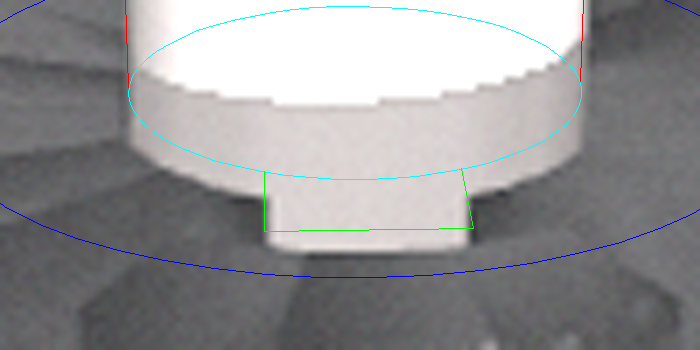

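arm_command:
  targets:
    - [255,0,-2,0,0,0,0]
    - [255,0,-4,0,0,0,0]
    - [255,0,-6,0,0,0,0]
    - [255,0,-8,0,0,0,0]
    - [255,0,-8,0,0,0,0]

```text
time: 20.7
ee_pos: [0.5194, -0.2083, 0.0551]
eef_rot: [0.016, 0.694, -0.017, 0.719]
ft_force: [6.6, -0.5, -2.4]
width: 0.056
```

```bash
python3 rc.py
```

```text
20.7 G rig [-0.      0.0278  0.0741] roll [ 0.0001 -0.0355 -0.0005] F [ 6.6 -0.5 -2.4] T [-0.29 -1.27 -0.02] 0.05595364701351787 [-0.19  0.36  0.59  1.88 -0.26  0.94  0.46]
```

arm_command:
  targets:
    - [255,0,-2,0,0,0,0]
    - [255,0,-4,0,0,0,0]
    - [255,0,-6,0,0,0,0]
    - [255,0,-8,0,0,0,0]
    - [255,0,-10,0,0,0,0]
    - [255,0,-10,0,0,0,0]

```text
time: 21.3
ee_pos: [0.5189, -0.2184, 0.0551]
eef_rot: [0.016, 0.694, -0.017, 0.719]
ft_force: [5.5, -0.4, -2.7]
width: 0.0557
```

```bash
python3 rc.py
```

```text
21.3 G rig [-0.0001  0.0177  0.0741] roll [ 0.0001 -0.0353 -0.0006] F [ 5.5 -0.4 -2.7] T [-0.2  -1.18 -0.01] 0.05568243020758606 [-0.17  0.37  0.59  1.87 -0.26  0.94  0.49]
```

arm_command:
  targets:
    - [255,0,-3,0,0,0,0]
    - [255,0,-6,0,0,0,0]
    - [255,0,-9,0,0,0,0]
    - [255,0,-12,0,0,0,0]
    - [255,0,-15,0,0,0,0]
    - [255,0,-18,0,0,0,0]
    - [255,0,-20,0,0,0,0]
    - [255,0,-20,0,0,0,0]

```text
time: 22.1
ee_pos: [0.5178, -0.2385, 0.0551]
eef_rot: [0.016, 0.694, -0.017, 0.719]
ft_force: [5.9, -1.0, -2.0]
width: 0.0559
```

```bash
python3 rc.py
```

```text
22.1 G rig [-0.0002 -0.0025  0.0741] roll [ 0.0002 -0.0351 -0.0007] F [ 5.9 -1.  -2. ] T [-0.3  -1.1   0.04] 0.05588495212285166 [-0.14  0.39  0.59  1.85 -0.28  0.95  0.53]
```

arm_command:
  targets:
    - [255,0,-1.5,0,0,0,0]
    - [255,0,-3,0,0,0,0]
    - [255,0,-4.5,0,0,0,0]
    - [255,0,-6,0,0,0,0]
    - [255,0,-6,0,0,0,0]

```text
time: 22.6
ee_pos: [0.5176, -0.242, 0.0551]
eef_rot: [0.016, 0.695, -0.015, 0.719]
ft_force: [3.2, 8.5, 3.7]
width: 0.0558
```

```bash
python3 rc.py
```

```text
22.6 G rig [-0.0002 -0.0061  0.0741] roll [-0.0013 -0.034   0.0027] F [3.2 8.5 3.7] T [ 1.5  -0.56 -0.04] 0.055803163132576376 [-0.13  0.39  0.59  1.84 -0.28  0.96  0.54]
```

arm_command:
  targets:
    - [255,0,-1,0,0,0,0]
    - [255,0,-2,0,0,0,0]
    - [255,0,-2,0,0,0,0]

```text
time: 22.9
ee_pos: [0.5176, -0.2423, 0.055]
eef_rot: [0.017, 0.695, -0.014, 0.719]
ft_force: [2.2, 12.1, 6.9]
width: 0.056
```

```bash
python3 rc.py; python3 look.py w20
```

```text
22.9 G rig [-0.0002 -0.0064  0.074 ] roll [-0.0025 -0.0332  0.0048] F [ 2.2 12.1  6.9] T [ 2.75 -0.33  0.03] 0.0560202531892131 [-0.12  0.39  0.59  1.84 -0.28  0.96  0.55]
22.9 [-0.12  0.39  0.59  1.84 -0.28  0.96  0.55] [ 0.5176 -0.2423  0.055 ] [ 2.2 12.1  6.9] 0.0560202531892131
```

View pics/w20.png

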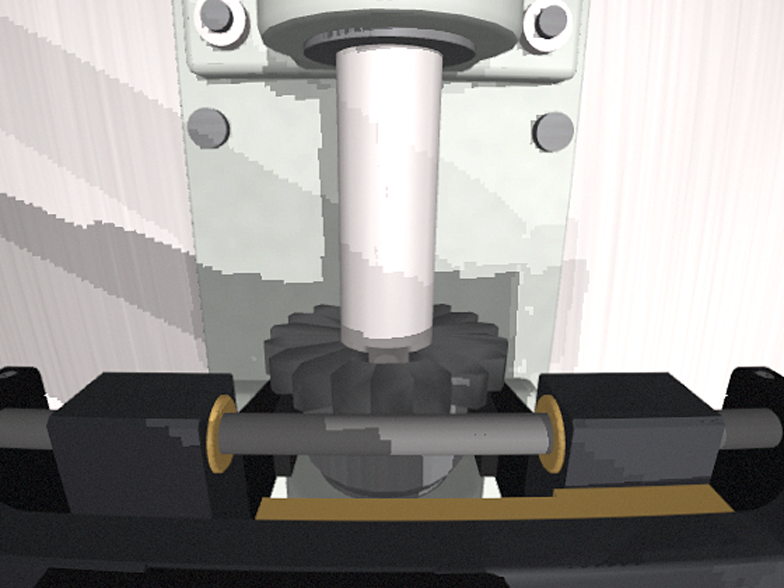

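arm_command:
  targets:
    - [255,0,2.5,0,0,0,0]
    - [200,0,2.5,0,0,0,0]
    - [0,0,2.5,0,0,0,0]
    - [0,0,2.5,0,0,0,0]
    - [0,0,2.5,0,0,0,0]
    - [0,0,2.5,0,0,0,0]
    - [0,0,2.5,0,0,0,0]

```text
time: 23.65
ee_pos: [0.5161, -0.244, 0.0547]
eef_rot: [0.016, 0.695, -0.017, 0.718]
ft_force: [0.1, 0.4, 0.6]
width: 0.0845
```

```bash
python3 rc.py
```

```text
23.65 G rig [-0.0016 -0.0081  0.0736] roll [ 0.001  -0.0325 -0.0002] F [0.1 0.4 0.6] T [-0.09  0.1  -0.  ] 0.08450175823011263 [-0.13  0.39  0.59  1.84 -0.28  0.96  0.54]
```

arm_command:
  targets:
    - [0,-30,0,1.5,0,0,0]
    - [0,-75,0,1.5,0,0,0]
    - [0,-120,0,1.5,0,0,0]
    - [0,-150,0,1.5,0,0,0]
    - [0,-150,0,1.5,0,0,0]

```text
time: 24.15
ee_pos: [0.5147, -0.2449, 0.2093]
eef_rot: [0.016, 0.693, -0.017, 0.721]
ft_force: [0.1, -0.2, -0.9]
width: 0.0869
```

```bash
python3 rc.py; python3 look.py w21
```

```text
24.15 G rig [-0.0031 -0.009   0.2283] roll [ 0.0011 -0.0399 -0.0013] F [ 0.1 -0.2 -0.9] T [-0.11  0.09 -0.05] 0.08685436616922887 [-0.19  0.21  0.65  1.69 -0.15  1.25  0.44]
24.15 [-0.19  0.21  0.65  1.69 -0.15  1.25  0.44] [ 0.5147 -0.2449  0.2093] [ 0.1 -0.2 -0.9] 0.08685436616922887
```

View pics/w21.png

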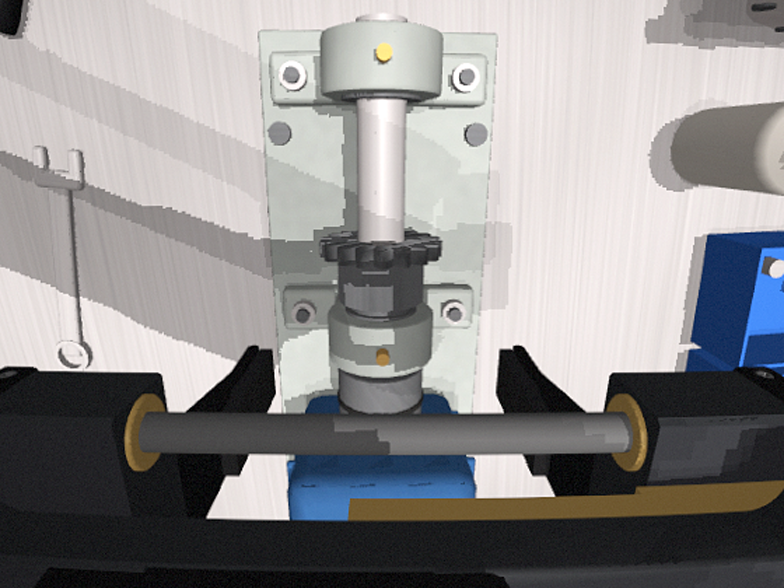

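Run:
```python
from h import *
import pickle
c=cam("wrist",pickle.load(open("pics/w21.pkl","rb")))
def ry(u,z):
    P=onz(c,[u],z)[0];return R.from_euler("z",-RP).as_matrix()@(P-RO)
im=cv2.imread("pics/w21r.png")[160:260,220:330]
im=cv2.resize(cv2.convertScaleAbs(im,alpha=1.8),None,fx=6,fy=6,interpolation=cv2.INTER_CUBIC)
for y,z,r in((-.022,.075,.028),(-.022,.075,.021),(.008,.075,.028)):
    u=(proj(c,[rig((r*np.sin(a),y,z+r*np.cos(a))) for a in np.linspace(-1,1,21)])-[220,160]+.5)*6-.5
    cv2.polylines(im,[u.round().astype(int)],False,(0,255,0),1)
cv2.imwrite("pics/w21z.png",im)
cv2.imwrite("pics/top21.png",camera("top")[:,:,::-1])
```

```text
(no output)
```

View pics/w21z.png

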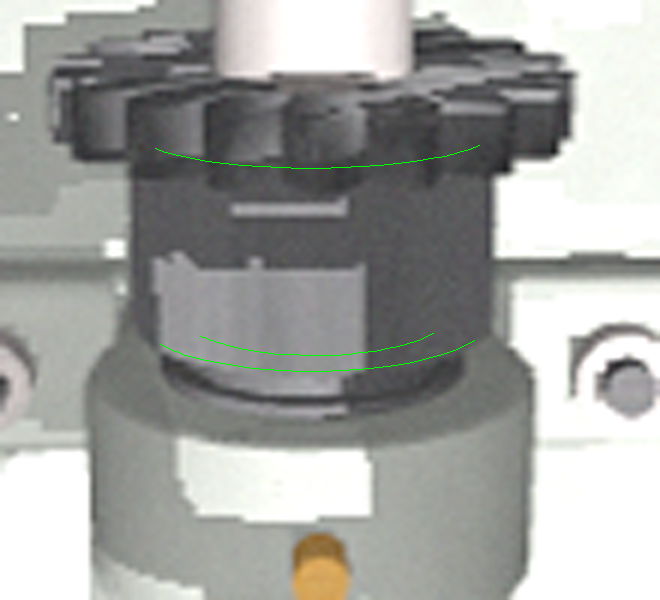

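View pics/top21.png

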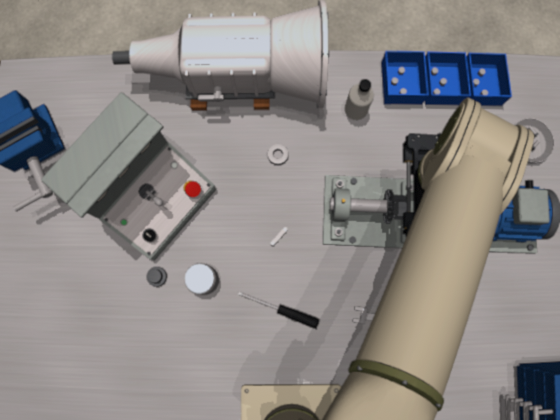

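```bash
python3 -c "
from bench import *
print(close_job())"
```

```text
the job is handed in; nothing more can be done
None
```

The job is done in the order asked and handed in at about 24 s; it reported no verdict.

- **Isolator:** I pulled the bat out about 8.5 mm against 10.5 N, flipped it to the lower side, eased it home and released it. The side and top pictures taken after release show it leaning down-slope, its end at or just inside the position calculated for home.
- **Key:** I laid the short key in the keyseat. The grip height at contact matched the keyseat floor, not its rim. The picture showed the key straight and centred in the slot.
- **Sprocket:** I turned it about 0.035 rad to bring the keyway upright. It then slid over the key with almost no resistance and stopped firmly at 8–12 N, with the grasp at y = -6 mm as expected for fully home. I released it and backed off to about 0.21 m up, touching nothing.

**Checks that disagreed:**
- The last wrist picture put the boss end about 2 mm further towards the shoulder than my rig model. It cannot pass the shoulder, so I put this down to an error in the origin I measured for the rig.
- The gripper opening read about 2 mm less than the known widths of the bat and the key.
- During the flip, the last joint came close to its limit (2.595 of 2.6). I reduced the tool tilt, and it read lower than that after every later step.

The last top picture shows the other things on the bench where they were, apart from those hidden under the arm (the wrench and the round dish).

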